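# Clip the shaker platform onto its pins and hang up the fork tool

### The job

The metal platform of the bench shaker has just been refitted: lock it by putting every loose spring clip lying on the bench onto a pin of the platform, one clip to a pin, whichever pins you like. Lay each clip flat on the platform with its mouth towards the pin, then push it home sideways with the fork tool, never with the fingers, until it snaps around the pin's neck. When all clips are on, hang the fork tool by its D-shaped handle over the two-pronged hook of the stand so that it hangs fork end down and has stopped swinging, and leave the red-capped jars standing where they are.

Things in the scene. Friction and masses are not known exactly. Their poses are not given: they have to be found in the camera images.
- shaker: Fixed bench shaker: white box with a flat aluminium platform 170 (x) x 300 (y) mm, its surface 70 mm above the bench. Origin: centre of the underside, z up, front to -x; a 12 mm lip runs along the rear (+x) edge. Four steel pins stand in a row along y, 72 mm apart, 35 mm to +x of the middle: 120 mm of clear platform in front (-x) of each, so push clips along +x.
- pin0 (a point): Foot of the rightmost (-y) pin: its axis at the platform surface; axes as the shaker's. Neck 20 mm diameter up to 9 mm above the platform, then a head 26 mm diameter up to 23 mm. A clip pushed flat along the platform touches the neck with its jaws when its origin is 16 mm from this axis, springs open under about 5 to 15 N and snaps behind it; home, its origin lies within 1.5 mm of this point.
- pin1 (a point): Foot of the second (from the right) pin: its axis at the platform surface; axes as the shaker's. Neck 20 mm diameter up to 9 mm above the platform, then a head 26 mm diameter up to 23 mm. A clip pushed flat along the platform touches the neck with its jaws when its origin is 16 mm from this axis, springs open under about 5 to 15 N and snaps behind it; home, its origin lies within 1.5 mm of this point.
- pin2 (a point): Foot of the third (from the right) pin: its axis at the platform surface; axes as the shaker's. Neck 20 mm diameter up to 9 mm above the platform, then a head 26 mm diameter up to 23 mm. A clip pushed flat along the platform touches the neck with its jaws when its origin is 16 mm from this axis, springs open under about 5 to 15 N and snaps behind it; home, its origin lies within 1.5 mm of this point.
- pin3 (a point): Foot of the leftmost (+y) pin: its axis at the platform surface; axes as the shaker's. Neck 20 mm diameter up to 9 mm above the platform, then a head 26 mm diameter up to 23 mm. A clip pushed flat along the platform touches the neck with its jaws when its origin is 16 mm from this axis, springs open under about 5 to 15 N and snaps behind it; home, its origin lies within 1.5 mm of this point.
- clip0: Spring clip, dark spring steel, a flat C 6 mm thick, 44 g; 3 or 4 such clips are present. Origin: middle of its seat (where the pin axis comes to lie) at the underside; z up, +x out of the mouth. Bridge across the back from x = -17 to -11 mm, 40 mm wide (y); two sprung jaws run from it to x = +12 mm, 34 mm over their outsides, with a mouth 15 mm wide between their ends.
- clip1: Spring clip, dark spring steel, a flat C 6 mm thick, 44 g; 3 or 4 such clips are present. Origin: middle of its seat (where the pin axis comes to lie) at the underside; z up, +x out of the mouth. Bridge across the back from x = -17 to -11 mm, 40 mm wide (y); two sprung jaws run from it to x = +12 mm, 34 mm over their outsides, with a mouth 15 mm wide between their ends.
- clip2: Spring clip, dark spring steel, a flat C 6 mm thick, 44 g; 3 or 4 such clips are present. Origin: middle of its seat (where the pin axis comes to lie) at the underside; z up, +x out of the mouth. Bridge across the back from x = -17 to -11 mm, 40 mm wide (y); two sprung jaws run from it to x = +12 mm, 34 mm over their outsides, with a mouth 15 mm wide between their ends.
- clip3: Spring clip, dark spring steel, a flat C 6 mm thick, 44 g; 3 or 4 such clips are present. Origin: middle of its seat (where the pin axis comes to lie) at the underside; z up, +x out of the mouth. Bridge across the back from x = -17 to -11 mm, 40 mm wide (y); two sprung jaws run from it to x = +12 mm, 34 mm over their outsides, with a mouth 15 mm wide between their ends.
- clip0_lug (a point): Top of that clip's lug, 24 mm behind (-x) and 36 mm above the clip's origin; axes as the clip's. The lug is an upright bar behind the bridge, x = -31 to -17 mm from the clip's origin, 10 mm wide (y), 36 mm high from the underside. Hold the clip by it from above, gripping across y, with the fingertips above the 6 mm thick bridge.
- clip1_lug (a point): Top of that clip's lug, 24 mm behind (-x) and 36 mm above the clip's origin; axes as the clip's. The lug is an upright bar behind the bridge, x = -31 to -17 mm from the clip's origin, 10 mm wide (y), 36 mm high from the underside. Hold the clip by it from above, gripping across y, with the fingertips above the 6 mm thick bridge.
- clip2_lug (a point): Top of that clip's lug, 24 mm behind (-x) and 36 mm above the clip's origin; axes as the clip's. The lug is an upright bar behind the bridge, x = -31 to -17 mm from the clip's origin, 10 mm wide (y), 36 mm high from the underside. Hold the clip by it from above, gripping across y, with the fingertips above the 6 mm thick bridge.
- clip3_lug (a point): Top of that clip's lug, 24 mm behind (-x) and 36 mm above the clip's origin; axes as the clip's. The lug is an upright bar behind the bridge, x = -31 to -17 mm from the clip's origin, 10 mm wide (y), 36 mm high from the underside. Hold the clip by it from above, gripping across y, with the fingertips above the 6 mm thick bridge.
- fork: Fork tool, lies upright on its lower edge on the bench, 194 mm long, about 120 g. Origin: under the middle of the shank, at the underside; z up, +x towards the fork. Shank: grey bar 14 mm wide (y), z = 8 to 40 mm, x = -46 to +46 mm, gripped from above across y; it balances near x = -20 mm. Flat steel fork in front, steel D handle behind.
- fork_tip (a point): Middle between the ends of the two tines: 85 mm ahead (+x) of the fork's origin, 3 mm above its underside. The fork is 6 mm thick, level with the underside, 38 mm wide; the tines are 11 mm wide each and 25 mm long with a 16 mm wide slot between them that takes the clip's lug, so that the tine ends push on the clip's bridge on both sides of the lug.
- fork_loop (a point): Centre of the opening of the D handle: 75 mm behind (-x) and 25 mm above the fork's origin; axes as the fork's. The D, of flat bar 6 mm thick and 24 mm wide (y), stands in the fork's x-z plane, 109 to 46 mm behind the fork's origin and 0 to 50 mm high; its opening is 57 mm (x) by 38 mm (z), open right through along y.
- hook_stand: Fixed stand with a two-pronged hook. Origin: on the bench under the middle of the prongs, z up. Base plate 100 x 90 x 12 mm, x = -30 to +70 mm. Steel post 14 mm diameter, about 250 mm high, at x = +55 mm, with a small block (34 mm wide along y) at the top from which the prongs reach towards -x.
- hook_arm (a point): Middle of the hook, 240 mm above the bench, axes as the stand's. Two level 8 mm round prongs, side by side with their axes at y = -10 and +10 mm (28 mm wide over all), run along x from the block at x = +55 mm to x = -45 mm, where both turn up to tips at x = -55 mm; the tips' highest point is 18 mm above this point, the prongs' underside 4 mm below it. A tool let go here rocks on them for 5 to 8 s.
- jar_a: White specimen jar with a red cap, 45 mm diameter, 62 mm high, loose, not part of the job. Origin: centre of its underside.
- jar_b: White specimen jar with a red cap, 45 mm diameter, 62 mm high, loose, not part of the job. Origin: centre of its underside.

How it is judged:
By the outcome, as a careful person would: the job done as asked, in the order asked, and still so for the second after the job is handed in, with the robot touching nothing.
Of clip0, clip1, clip2, clip3 only 3 to 4 are there at a start; the rules pass over those that are not, and their reading is None.
At some moment in a run one of clip0, clip1, clip2, clip3 may be knocked a few centimetres aside while the robot is not near it.
It also fails if it takes over 208 s, if anything falls off the work surface, if the arm or the gripper's body presses on something with over 40 N, if the wrist force passes 120 N, or if a joint passes its speed limit or range.

### The arm

A 6-joint arm with a two-finger parallel gripper is mounted at the origin on the work surface. World frame = base frame: x ahead of the robot, y to its left, z up, the work surface at z = 0. Lengths are in m, angles in rad, forces in N, time in s.
With the tool pointing down it reaches from about 0.25 to 0.8 m from the base axis. Payload 3.9 kg.
Tool frame: the origin (TCP) lies on the centre line of the jaws, within the pads' length; the fingertips stand 19 mm ahead of it and the grasp point (between the pads) is the TCP (r.tips_ahead is the distance from the TCP to the fingertips, in m); y points along the fingers, x is the direction in which the jaws open and shut, and the axes are right-handed (so a half turn about y gives the same grasp; the last joint's range is limited). The gripper opens to 85 mm and grips with 20 to 120 N. Pads are 22 mm wide; open, the fingers measure 114 mm over their backs; the gripper's body (76 mm by 85 mm) begins 54 mm behind the grasp point. The pads swing forward as they close: fully open they stand 13 mm farther back than shut.
Start: joints at [-1.243, 0.26, -0.138, 1.173, 0, 1.571], TCP at [0.169, -0.497, 0.25] pointing down, gripper open.
Joint ranges: [-2.78, 2.78], [-0.83, 1.72], [-1.28, 1.37], [-1.9, 2.12], [-1.57, 1.48], [-3.14, 3.14]. Speed limits (rad/s): [2.57, 2.57, 3.14, 3.14, 3.14, 3.14].

### API

Orientations are given as a unit quaternion [w, x, y, z].
In Python, from workcell import state, cams, r gives the robot as it stands.
- The arm moves only by the shell command python3 -m handwheel 'ROWS' [FORCE]. ROWS is JSON, a list of rows, each a list of 7 numbers: the shift along the world's x, y, z in mm, then the turn, a rotation vector about the world's x, y, z in degrees, then the closure in counts, from 0 (fully open) to 255 (shut). A call has 1 to 20 rows; each row is the pose to reach, as a shift and turn from the pose commanded when the call began; what a row does not reach only later rows make up. A row lasts 1/12 s, in which the tool goes at most 41.7 mm and 7.16 degrees, less where a joint would pass 70% of its speed; a pose out of reach is approached as far as the arm can. A call with a gripper value outside its range is refused whole. The fingers move at their own pace and stop on an object; FORCE is the grip in N (left out, the last holds). Time passes only in rows, so rows that repeat a pose let the fingers close. It gives the time, the measured TCP pose, the force and the opening at its end, in the units of the state.
- state(): the state, without advancing time (a new reading comes with each control period).
- cams.get_image(name): name is "side" or "top" or "wrist"; returns the picture (420x560x3 uint8, red, green, blue); there is no depth.
- cams.camera_params(name): a dict with "camera_matrix" (3x3 intrinsics, pixels), "R" (3x3) and "t" (3): a world point X has camera coordinates R X + t; the wrist camera has in their place "tool_from_camera" (4x4, takes a point from camera to tool coordinates, whose origin is the TCP and whose axes are the tool frame's). Camera axes: x right, y down, z forward; pixel columns grow to the right and rows downward; lengths in m; the calibration is good to about 2 mm. A picture is of the moment at which its call begins: read the wrist's pose just before it. camera_params takes no time and is no camera call.
- r.close_job(): hands the job in, once; it reports no verdict.
Trained networks look in the newest picture that a camera, given by its name, has taken for a name from the list of things; names that differ only in an ending like _2 or _b are one class to them, and where a whole thing is asked for, a point or a joint stands for the part that bears it (a point fixed in the world has none). Each returns a list of dicts, best first, with "score" (0 to 1); they miss things now and then, are a little off and sometimes report something else, mostly with a low value. They report only what shows in the picture. A call takes as long as a camera call.
- cams.spot_in(thing, camera): "rect" ([centre column, centre row, width, height] in pixels, round what is visible of it).
The state is a dict: "t": time; "q": joint angles; "dq": joint speeds; "effort": joint torques, N m; "tool_pos": TCP position; "eef_rot": TCP orientation; "contact_force": force on the tool from outside, world axes, zero at the start; "torque": the same for the moment, N m; "finger_gap": finger opening in m.
Only numpy, scipy, OpenCV 4.12 (cv2) and the standard library are available. Lean on these libraries where they do the work, as an engineer would, in place of code of your own. Each camera call takes 0.05 s, during which the arm holds its last target.

## Working session

There is one attempt and no reset: what is moved stays moved. The work goes in short steps, Python scripts to look and compute and a shell command to move; the robot and the scene stay as the last step left them, time stands still between calls to the robot, and variables do not carry over. Pictures are saved under pics/ and viewed, and the job is handed in when it is done.

```bash
ls; mkdir -p pics
cat > h.py <<'E'
import numpy as np, cv2
from workcell import state, cams, r
def save(name,fn):
    im=cams.get_image(name); cv2.imwrite(fn,im[:,:,::-1]); return im
def ray(name,px):
    p=cams.camera_params(name); K=np.array(p["camera_matrix"]); R=np.array(p["R"]); t=np.array(p["t"])
    d=R.T@np.linalg.solve(K,[px[0],px[1],1]); return -R.T@t, d
def onz(name,px,z):
    o,d=ray(name,px); return o+d*(z-o[2])/d[2]
def proj(name,X):
    p=cams.camera_params(name); c=np.array(p["R"])@np.array(X)+np.array(p["t"]); u=np.array(p["camera_matrix"])@c; return u[:2]/u[2]
E
python3 - <<'E'
from h import *
np.set_printoptions(precision=4,suppress=True)
for n in ("side","top","wrist"):
    save(n,f"pics/{n}0.png"); print(n,cams.camera_params(n))
print(state())
for n in ("top","side"):
  for th in ("shaker","pin0","clip0","clip0_lug","fork","fork_tip","fork_loop","hook_stand","hook_arm","jar_a"):
    try: print(n,th,[(round(d["score"],2),np.round(d["rect"],0).tolist()) for d in cams.spot_in(th,n)])
    except Exception as e: print(n,th,e)
E
```

```text
pics
side {'camera_matrix': array([[419.4385,   0.    , 282.7183],
       [  0.    , 419.4385, 215.2541],
       [  0.    ,   0.    ,   1.    ]]), 'R': array([[-0.9502, -0.3113, -0.0135],
       [-0.1573,  0.5166, -0.8416],
       [ 0.269 , -0.7976, -0.5399]]), 't': array([0.4816, 0.2232, 0.7748])}
top {'camera_matrix': array([[492.906 ,   0.    , 275.8492],
       [  0.    , 492.906 , 212.4159],
       [  0.    ,   0.    ,   1.    ]]), 'R': array([[ 0.0065, -0.9999,  0.0106],
       [-0.9953, -0.0075, -0.097 ],
       [ 0.0971, -0.0099, -0.9952]]), 't': array([-0.0586,  0.5131,  1.2936])}
wrist {'camera_matrix': array([[305.3214,   0.    , 278.5998],
       [  0.    , 305.3214, 210.973 ],
       [  0.    ,   0.    ,   1.    ]]), 'tool_from_camera': array([[ 1.    ,  0.0005,  0.0001,  0.001 ],
       [ 0.    , -0.3074,  0.9516, -0.1235],
       [ 0.0005, -0.9516, -0.3074,  0.0784],
       [ 0.    ,  0.    ,  0.    ,  1.    ]])}
{'t': 0.15, 'q': array([-1.243 ,  0.2605, -0.139 ,  1.1727, -0.    ,  1.5708]), 'dq': array([ 0.0018, -0.0028,  0.0028, -0.0009,  0.0007,  0.0008]), 'effort':
[... 1037 characters left out ...]
06.0, 328.0, 163.0, 163.0])]
side pin0 [(0.87, [206.0, 330.0, 163.0, 163.0])]
side clip0 [(0.48, [290.0, 239.0, 18.0, 10.0]), (0.45, [246.0, 250.0, 19.0, 14.0]), (0.41, [206.0, 327.0, 160.0, 163.0])]
side clip0_lug [(0.51, [355.0, 226.0, 78.0, 25.0])]
side fork [(0.69, [351.0, 226.0, 78.0, 28.0])]
side fork_tip [(0.83, [352.0, 224.0, 81.0, 21.0]), (0.48, [206.0, 328.0, 158.0, 163.0])]
side fork_loop [(0.64, [351.0, 220.0, 78.0, 29.0]), (0.64, [207.0, 330.0, 157.0, 161.0])]
side hook_stand [(0.96, [305.0, 153.0, 52.0, 93.0])]
side hook_arm [(0.96, [307.0, 155.0, 53.0, 92.0]), (0.5, [290.0, 239.0, 19.0, 20.0])]
side jar_a [(0.83, [331.0, 282.0, 25.0, 34.0]), (0.61, [242.0, 190.0, 18.0, 25.0])]
```

View pics/top0.png

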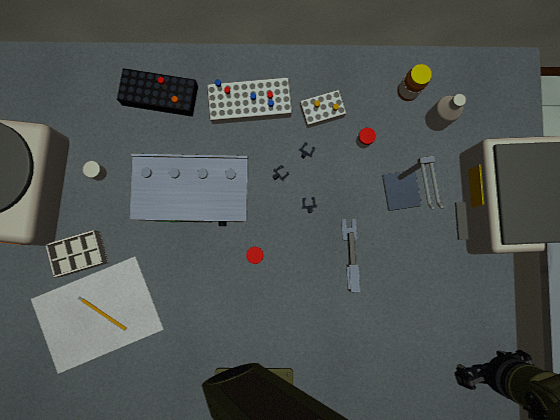

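View pics/side0.png

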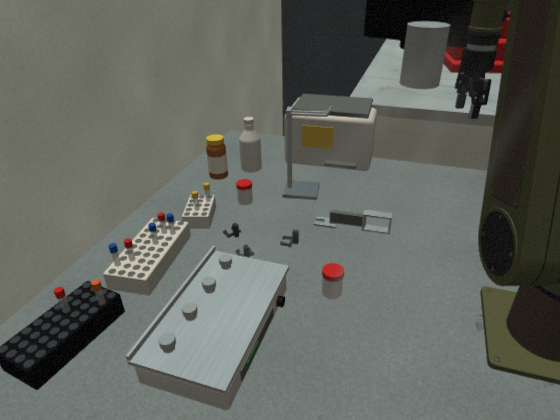

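View pics/wrist0.png

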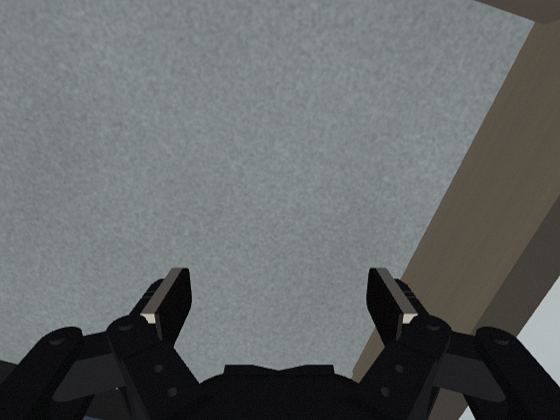

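Run:
```python
import cv2
a=cv2.imread('pics/top0.png'); cv2.imwrite('pics/top0z.png',cv2.resize(a[120:300,110:450],None,fx=2.35,fy=2.35,interpolation=cv2.INTER_CUBIC))
a=cv2.imread('pics/side0.png'); cv2.imwrite('pics/side0z.png',cv2.resize(a[100:420,110:420],None,fx=1.85,fy=1.85,interpolation=cv2.INTER_CUBIC))
```

```text
(no output)
```

View pics/top0z.png

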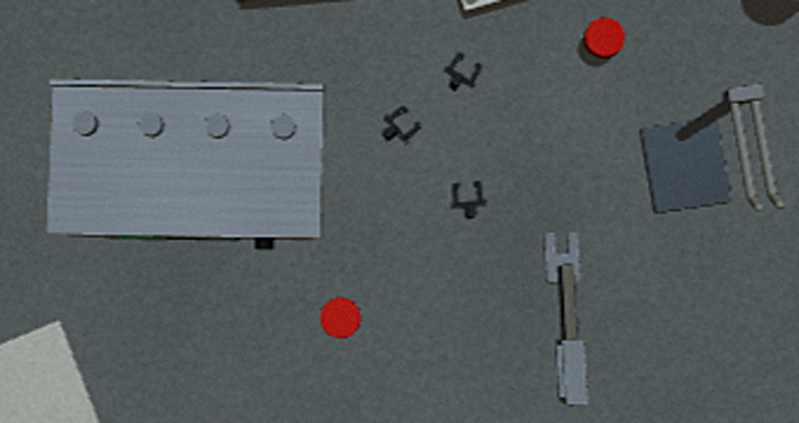

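View pics/side0z.png

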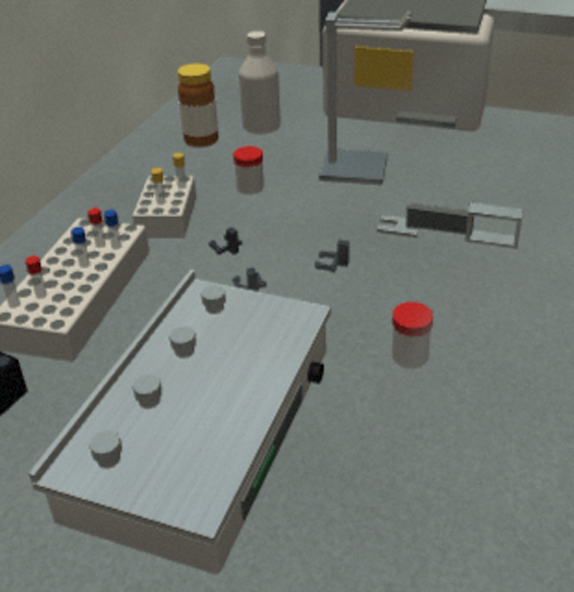

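Top picture: 3 clips at about (307,150), (280,173) and (309,205), with the last one's mouth pointing up. The fork is at (350,256), pointing up. The shaker's pins are at about (146–230,173), the hook stand at (410,185) and the jars at (367,136) and (255,255). I'll work out rough positions.

```bash
cat >> h.py <<'E'
def wcam():
    from scipy.spatial.transform import Rotation as Ro
    s=state(); q=s["eef_rot"]; Rt=Ro.from_quat([q[1],q[2],q[3],q[0]]).as_matrix()
    T=np.array(cams.camera_params("wrist")["tool_from_camera"])
    Rc=Rt@T[:3,:3]; c=Rt@T[:3,3]+s["tool_pos"]; return c,Rc
def wz(cam,px,z):
    c,Rc=cam; K=np.array(cams.camera_params("wrist")["camera_matrix"]); d=Rc@np.linalg.solve(K,[px[0],px[1],1]); return c+d*(z-c[2])/d[2]
def wproj(cam,X):
    c,Rc=cam; K=np.array(cams.camera_params("wrist")["camera_matrix"]); u=K@(Rc.T@(np.array(X)-c)); return u[:2]/u[2]
E
python3 - <<'E'
from h import *
np.set_printoptions(precision=3,suppress=True)
Z=lambda x,y,z:onz("top",(x/2.35+110,y/2.35+120),z)
for nm,p,z in [("pin3",(84,124),.093),("pin2",(151,124),.093),("pin1",(217,126),.093),("pin0",(283,126),.093),
 ("A",(464,68),.006),("A lug",(455,85),.036),("B",(403,122),.006),("Blug",(389,131),.036),("C",(468,192),.006),("Clug",(470,212),.036),
 ("fork tipL",(550,235),.003),("fork tipR",(575,235),.003),("shank front",(570,265),.04),("shank back",(570,340),.04),("Dback",(575,402),.05),
 ("block",(745,92),.24),("prongtipL",(757,205),.24),("prongtipR",(780,205),.24),("base c1",(640,130),.012),("base c2",(655,212),.012),("base c3",(730,203),.012),("jar1",(604,37),.062),("jar2",(340,318),.062),
 ("plat fl",(48,234),.07),("plat fr",(321,237),.07),("plat rr",(322,88),.07)]:
    print(nm,Z(*p,z))
from scipy.spatial.transform import Rotation as Ro
q=state()["eef_rot"]; print(Ro.from_quat([q[1],q[2],q[3],q[0]]).as_matrix())
E
```

```text
pin3 [0.606 0.278 0.093]
pin2 [0.607 0.206 0.093]
pin1 [0.605 0.134 0.093]
pin0 [0.606 0.062 0.093]
A [ 0.692 -0.141  0.006]
A lug [ 0.665 -0.128  0.036]
B [ 0.627 -0.07   0.006]
Blug [ 0.611 -0.053  0.036]
C [ 0.545 -0.146  0.006]
Clug [ 0.519 -0.146  0.036]
fork tipL [ 0.496 -0.241  0.003]
fork tipR [ 0.497 -0.27   0.003]
shank front [ 0.46  -0.258  0.04 ]
shank back [ 0.376 -0.257  0.04 ]
Dback [ 0.308 -0.26   0.05 ]
block [ 0.617 -0.395  0.24 ]
prongtipL [ 0.507 -0.404  0.24 ]
prongtipR [ 0.507 -0.426  0.24 ]
base c1 [ 0.619 -0.345  0.012]
base c2 [ 0.523 -0.361  0.012]
base c3 [ 0.534 -0.448  0.012]
jar1 [ 0.716 -0.295  0.062]
jar2 [ 0.398 -0.001  0.062]
plat fl [0.488 0.32  0.07 ]
plat fr [0.487 0.021 0.07 ]
plat rr [0.653 0.022 0.07 ]
[[ 0.322  0.     0.947]
 [-0.947  0.     0.322]
 [-0.    -1.     0.   ]]
```

```bash
python3 -m handwheel '[[0,0,60,0,0,0,0],[100,100,60,0,0,-19,0],[200,200,60,0,0,-19,0],[300,300,60,0,0,-19,0],[381,377,60,0,0,-19,0],[381,377,60,0,0,-19,0],[381,377,60,0,0,-19,0],[381,377,60,0,0,-19,0],[381,377,60,0,0,-19,0],[381,377,60,0,0,-19,0],[381,377,60,0,0,-19,0],[381,377,60,0,0,-19,0],[381,377,60,0,0,-19,0],[381,377,60,0,0,-19,0],[381,377,60,0,0,-19,0],[381,377,60,0,0,-19,0],[381,377,60,0,0,-19,0],[381,377,60,0,0,-19,0],[381,377,60,0,0,-19,0],[381,377,60,0,0,-19,0]]' 40
python3 - <<'E'
from h import *
save("wrist","pics/w1.png"); print(state()["q"],state()["tool_pos"])
for th in ("clip0","clip0_lug","fork","pin0","fork_tip"):
    print(th,[(round(d["score"],2),np.round(d["rect"],0).tolist()) for d in cams.spot_in(th,"wrist")])
E
```

```text
t: 2.82
tool_pos: [0.5491, -0.1212, 0.3106]
eef_rot: [-0.498, 0.499, -0.501, 0.502]
contact_force: [-0.8, 0.7, 0.8]
finger_gap: 0.0853
[-2.17004531e-01  3.09165203e-01  8.78692041e-02  1.34926778e+00
 -1.11522148e-04  2.93038461e+00] [ 0.54924685 -0.12113031  0.31062969]
clip0 [(0.95, [236.0, 118.0, 36.0, 32.0]), (0.85, [294.0, 182.0, 30.0, 36.0]), (0.69, [367.0, 268.0, 22.0, 135.0]), (0.59, [291.0, 61.0, 34.0, 37.0])]
clip0_lug []
fork [(0.77, [370.0, 268.0, 31.0, 132.0]), (0.55, [88.0, 158.0, 177.0, 143.0])]
pin0 [(0.86, [89.0, 157.0, 175.0, 147.0])]
fork_tip [(0.73, [366.0, 268.0, 27.0, 138.0])]
```

View pics/w1.png

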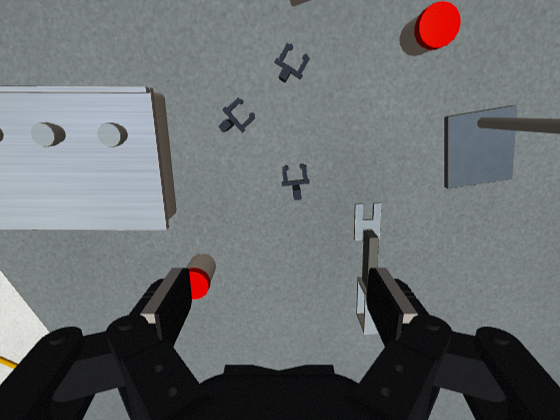

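The wrist view shows all 3 clips at (293,62), (237,115) and (296,181), and the fork at (368,270). I'll zoom in to measure them.

Run:
```python
import cv2
a=cv2.imread('pics/w1.png')
cv2.imwrite('pics/w1z.png',cv2.resize(a[30:210,200:400],None,fx=3.3,fy=3.3,interpolation=cv2.INTER_CUBIC))
cv2.imwrite('pics/w1f.png',cv2.resize(a[190:350,320:420],None,fx=3.7,fy=3.7,interpolation=cv2.INTER_CUBIC))
cv2.imwrite('pics/w1p.png',cv2.resize(a[70:240,0:190],None,fx=3.4,fy=3.4,interpolation=cv2.INTER_CUBIC))
```

```text
(no output)
```

View pics/w1z.png

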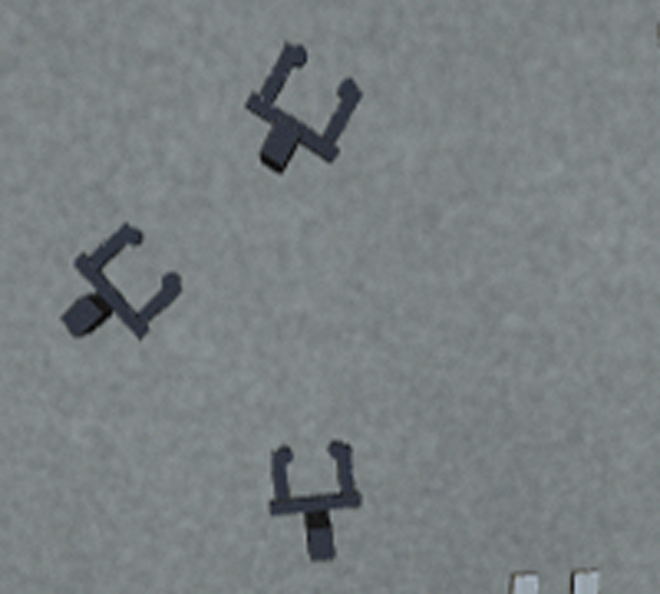

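View pics/w1f.png

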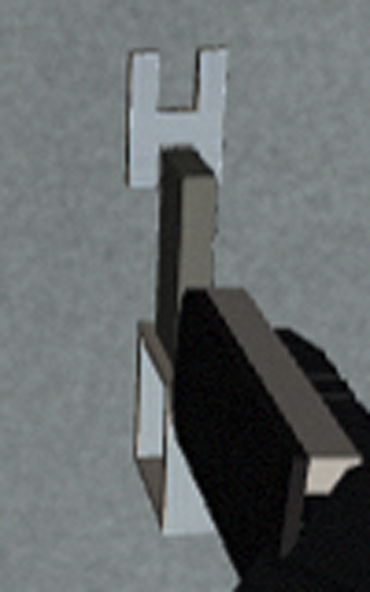

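View pics/w1p.png

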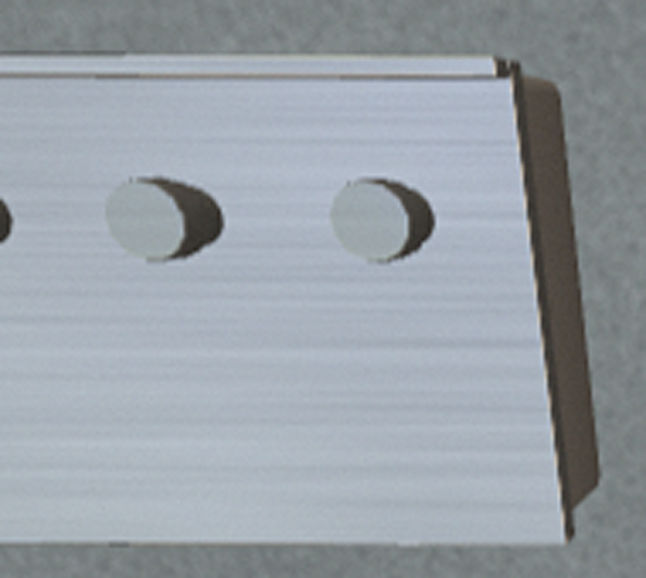

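```bash
cat >> h.py <<'E'
def fit2(model,pts):
    # rigid 2D fit: returns origin, yaw(deg), rms(mm)
    m=np.array(model,float);p=np.array(pts)[:,:2]; mc=m.mean(0);pc=p.mean(0)
    a=m-mc;b=p-pc; th=np.arctan2((a[:,0]*b[:,1]-a[:,1]*b[:,0]).sum(),(a*b).sum())
    R=np.array([[np.cos(th),-np.sin(th)],[np.sin(th),np.cos(th)]]); o=pc-R@mc
    e=((R@m.T).T+o-p); return o,np.degrees(th),1000*np.sqrt((e**2).sum(1).mean())
E
python3 - <<'E'
from h import *
np.set_printoptions(precision=4,suppress=True)
cam=wcam()
f=lambda x,y,z,s=3.3,ox=200,oy=30: wz(cam,(x/s+ox,y/s+oy),z)
M=np.array([[-14,20],[-14,-20],[12,10.5],[12,-10.5]])/1000.
L={"A":([(249,103),(335,158),(295,47),(352,85)],(270,161)),"B":([(80,264),(142,335),(131,230),(174,278)],(82,318)),"C":([(272,509),(359,501),(283,448),(340,445)],(322,548))}
for k,(p,l) in L.items():
    # image x right = -y ; which bridge end is +y (left when mouth up)
    o,th,e=fit2(M,[f(*q,.006) for q in p]); c=np.cos(np.radians(th));s=np.sin(np.radians(th))
    print(k,o,th,e,"lugpred",o+np.array([c,s])*-.024,"lug meas",f(*l,.036))
g=lambda x,y,z: f(x,y,z,3.4,0,70)
print("pin0",g(370,221,.093),"pin1",g(146,221,.093), "front edge",g(565,543,.07),"rear r",g(513,76,.07))
h=lambda x,y,z: f(x,y,z,3.7,320,190)
print("tines",h(146,54,.006),h(213,48,.006),"shank front", h(197,175,.04), "shank edge l/r at front",h(181,178,.04),h(213,178,.04), "D rear", h(188,533,.05),h(162,533,.05))
E
```

```text
A [ 0.6928 -0.1411] -29.423770829186342 1.7603090816517932 lugpred [ 0.6719 -0.1294] lug meas [ 0.667  -0.1258  0.036 ]
B [ 0.6274 -0.0709] -47.34949317205519 2.0057047407576802 lugpred [ 0.6111 -0.0532] lug meas [ 0.6121 -0.0541  0.036 ]
C [ 0.546  -0.1446] 4.550754290380473 1.4418146793633653 lugpred [ 0.5221 -0.1465] lug meas [ 0.5211 -0.1469  0.036 ]
pin0 [0.6059 0.0628 0.093 ] pin1 [0.6062 0.1343 0.093 ] front edge [0.4864 0.0225 0.07  ] rear r [0.6503 0.0203 0.07  ]
tines [ 0.4997 -0.2395  0.006 ] [ 0.5021 -0.2658  0.006 ] shank front [ 0.4623 -0.2531  0.04  ] shank edge l/r at front [ 0.4611 -0.2472  0.04  ] [ 0.461  -0.2593  0.04  ] D rear [ 0.3075 -0.2606  0.05  ] [ 0.3076 -0.2499  0.05  ]
```

```bash
python3 -m handwheel '[[-27,-26,-50,0,0,95,0],[-27,-26,-100,0,0,95,0],[-27,-26,-150,0,0,95,0],[-27,-26,-150,0,0,95,0],[-27,-26,-150,0,0,95,0],[-27,-26,-150,0,0,95,0],[-27,-26,-150,0,0,95,0],[-27,-26,-150,0,0,95,0],[-27,-26,-150,0,0,95,0],[-27,-26,-150,0,0,95,0],[-27,-26,-150,0,0,95,0],[-27,-26,-150,0,0,95,0],[-27,-26,-150,0,0,95,0],[-27,-26,-150,0,0,95,0],[-27,-26,-150,0,0,95,0]]' 40; python3 -m handwheel '[[0,0,0,0,0,90,100],[0,0,0,0,0,90,100],[0,0,0,0,0,90,100],[0,0,0,0,0,90,100],[0,0,0,0,0,90,100],[0,0,0,0,0,90,100],[0,0,0,0,0,90,100],[0,0,0,0,0,90,100],[0,0,0,0,0,90,100],[0,0,0,0,0,90,100],[0,0,0,0,0,90,100],[0,0,0,0,0,90,100],[0,0,0,0,0,90,100],[0,0,0,0,0,90,100],[0,0,0,0,0,90,100]]' 40
python3 - <<'E'
from h import *
save("wrist","pics/w2.png"); print(state())
E
```

```text
t: 4.37
tool_pos: [0.5231, -0.146, 0.1604]
eef_rot: [-0.706, 0.707, 0.03, -0.03]
contact_force: [0.1, -0.2, -0.1]
finger_gap: 0.0852
t: 5.62
tool_pos: [0.523, -0.1461, 0.1603]
eef_rot: [-0.479, 0.479, 0.52, -0.52]
contact_force: [-0.1, 0.8, 0.0]
finger_gap: 0.052
{'t': 5.6667, 'q': array([-2.72336124e-01,  3.43826288e-01, -2.61047082e-01,  9.65866816e-01,
       -1.62440650e-06, -3.53314707e-01]), 'dq': array([-7.41931306e-04,  8.81368926e-05,  2.27444710e-03,  3.24821955e-04,
       -4.63913430e-04, -9.22526020e-03]), 'effort': array([ 4.71332587e-04, -4.34373879e+01,  2.35906756e+01,  4.17249694e-04,
       -1.31055244e-04, -3.12368407e-03]), 'tool_pos': array([ 0.52304295, -0.14607324,  0.16032342]), 'eef_rot': array([-0.47933316,  0.47936903,  0.51983785, -0.5198208 ]), 'contact_force': array([-0.57453993,  0.24123245, -0.21282901]), 'torque': array([-0.00781648,  0.02225554, -0.01457401]), 'finger_gap': 0.051985206407727566}
```

View pics/w2.png

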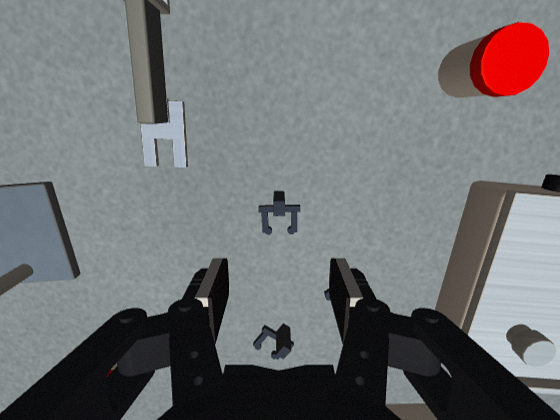

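The wrist view from the new side shows clip C at (279,210), mouth down, between the jaws' sight lines. The fork is at (165,130).

Run:
```python
from h import *
np.set_printoptions(precision=4,suppress=True)
import cv2
a=cv2.imread('pics/w2.png'); cv2.imwrite('pics/w2z.png',cv2.resize(a[180:245,240:320],None,fx=8,fy=8,interpolation=cv2.INTER_CUBIC))
cam=wcam()
print(wproj(cam,[.5218,-.1467,.036]), wz(cam,(279,196),.036))
```

```text
[279.22   208.2704] [ 0.511  -0.1478  0.036 ]
```

View pics/w2z.png

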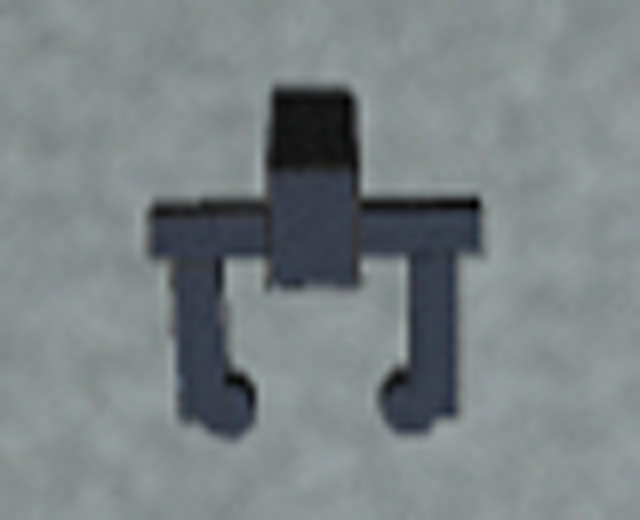

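```bash
python3 -m handwheel '[[-1,-1,-60,0,0,0,100],[-1,-1,-110,0,0,0,100],[-1,-1,-130,0,0,0,100],[-1,-1,-130,0,0,0,100],[-1,-1,-130,0,0,0,255],[-1,-1,-130,0,0,0,255],[-1,-1,-130,0,0,0,255],[-1,-1,-130,0,0,0,255],[-1,-1,-130,0,0,0,255],[-1,-1,-130,0,0,0,255],[-1,-1,-130,0,0,0,255]]' 40
```

```text
t: 6.58
tool_pos: [0.5245, -0.1477, 0.033]
eef_rot: [-0.477, 0.481, 0.521, -0.519]
contact_force: [-0.1, -0.9, 6.8]
finger_gap: 0.0092
```

```bash
python3 -m handwheel '[[0,0,60,0,0,0,255],[0,0,150,0,0,0,255],[0,0,150,0,0,0,255],[0,0,150,0,0,0,255],[0,0,150,0,0,0,255],[0,0,150,0,0,0,255]]' 40;  python3 - <<'E'
from h import *
save("wrist","pics/w3.png")
E
```

```text
t: 7.08
tool_pos: [0.5238, -0.1475, 0.1834]
eef_rot: [-0.477, 0.481, 0.521, -0.519]
contact_force: [0.1, -0.5, -0.5]
finger_gap: 0.009
```

View pics/w3.png

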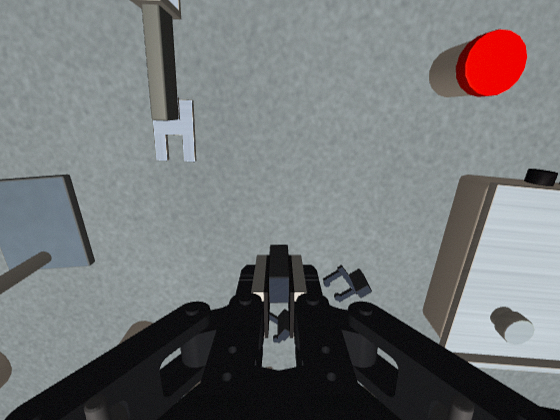

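```bash
python3 -m handwheel '[[16,100,0,0,0,-4.7,255],[16,200,0,0,0,-4.7,255],[16,354,0,0,0,-4.7,255],[16,354,0,0,0,-4.7,255],[16,354,0,0,0,-4.7,255],[16,354,0,0,0,-4.7,255],[16,354,0,0,0,-4.7,255],[16,354,0,0,0,-4.7,255],[16,354,0,0,0,-4.7,255],[16,354,0,0,0,-4.7,255],[16,354,-40,0,0,-4.7,255],[16,354,-60,0,0,-4.7,255],[16,354,-60,0,0,-4.7,255],[16,354,-60,0,0,-4.7,255],[16,354,-60,0,0,-4.7,255]]' 40;  python3 - <<'E'
from h import *
save("wrist","pics/w4.png");save("side","pics/s4.png")
import cv2
a=cv2.imread('pics/s4.png'); cv2.imwrite('pics/s4z.png',cv2.resize(a[220:420,110:330],None,fx=3,fy=3,interpolation=cv2.INTER_CUBIC))
E
```

```text
t: 8.38
tool_pos: [0.5382, 0.2064, 0.1206]
eef_rot: [0.5, -0.5, -0.5, 0.5]
contact_force: [0.4, -0.3, -0.3]
finger_gap: 0.009
```

View pics/w4.png

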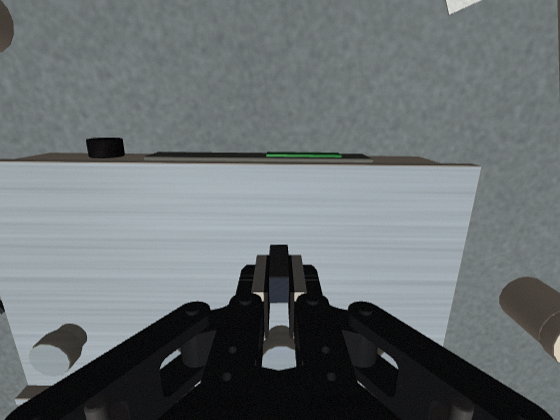

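View pics/s4z.png

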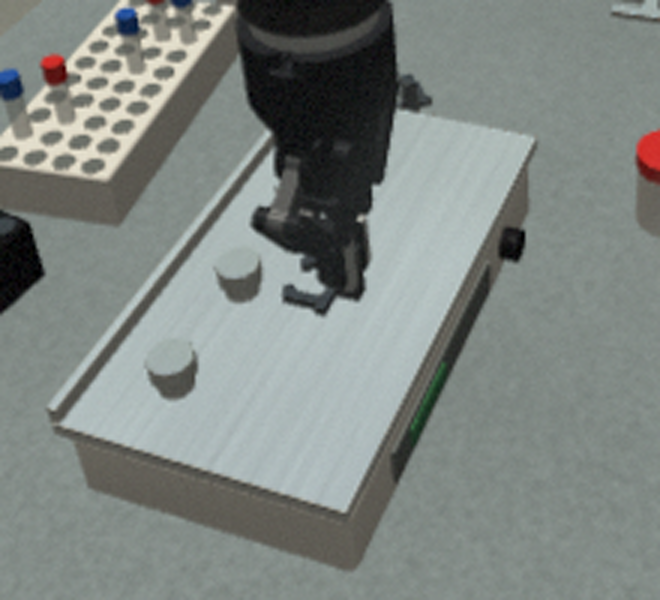

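```bash
python3 -m handwheel '[[0,0,-10,0,0,0,255],[0,0,-15,0,0,0,255],[0,0,-17,0,0,0,255],[0,0,-17,0,0,0,255],[0,0,-17,0,0,0,255]]' 40; python3 -m handwheel '[[0,0,0,0,0,0,165],[0,0,0,0,0,0,165],[0,0,0,0,0,0,165],[0,0,0,0,0,0,165],[0,0,0,0,0,0,165],[0,0,40,0,0,0,165],[0,0,80,0,0,0,165],[0,0,80,0,0,0,165],[0,0,80,0,0,0,165]]' 40;   python3 - <<'E'
from h import *
save("wrist","pics/w5.png")
E
```

```text
t: 8.9
tool_pos: [0.538, 0.2069, 0.1032]
eef_rot: [0.5, -0.5, -0.5, 0.5]
contact_force: [-0.2, 0.5, -1.0]
finger_gap: 0.0087
t: 9.65
tool_pos: [0.5402, 0.2078, 0.1863]
eef_rot: [-0.499, 0.501, 0.503, -0.498]
contact_force: [-0.8, 0.3, -0.0]
finger_gap: 0.0301
```

View pics/w5.png

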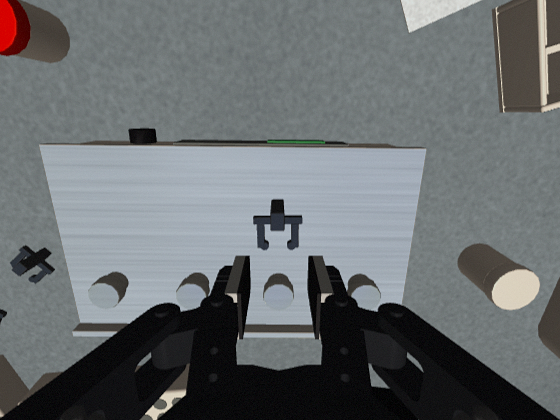

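Clip C now lies at (278,225), square in front of pin2. Next is clip B.

```bash
python3 -m handwheel '[[0,-40,20,0,0,-10,165],[30,-130,20,0,0,-30,165],[72,-261,-26,0,0,-47,165],[72,-261,-26,0,0,-47,165],[72,-261,-26,0,0,-47,165],[72,-261,-26,0,0,-47,165],[72,-261,-26,0,0,-47,165],[72,-261,-26,0,0,-47,165],[72,-261,-26,0,0,-47,165],[72,-261,-26,0,0,-47,165],[72,-261,-26,0,0,-47,165]]' 40;   python3 - <<'E'
from h import *
save("wrist","pics/w6.png")
import cv2
a=cv2.imread('pics/w6.png'); cv2.imwrite('pics/w6z.png',cv2.resize(a[150:300,200:360],None,fx=4,fy=4,interpolation=cv2.INTER_CUBIC))
cam=wcam(); print(wproj(cam,[.6117,-.0537,.036]))
E
```

```text
t: 10.62
tool_pos: [0.6093, -0.0529, 0.1567]
eef_rot: [0.658, -0.657, -0.26, 0.261]
contact_force: [0.7, 0.4, 0.4]
finger_gap: 0.0301
[280.66042778 212.4565425 ]
```

View pics/w6.png

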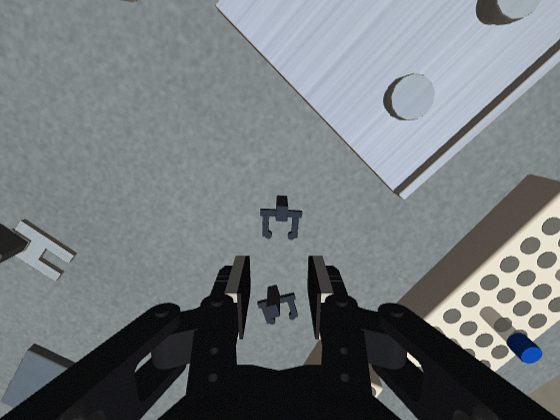

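View pics/w6z.png

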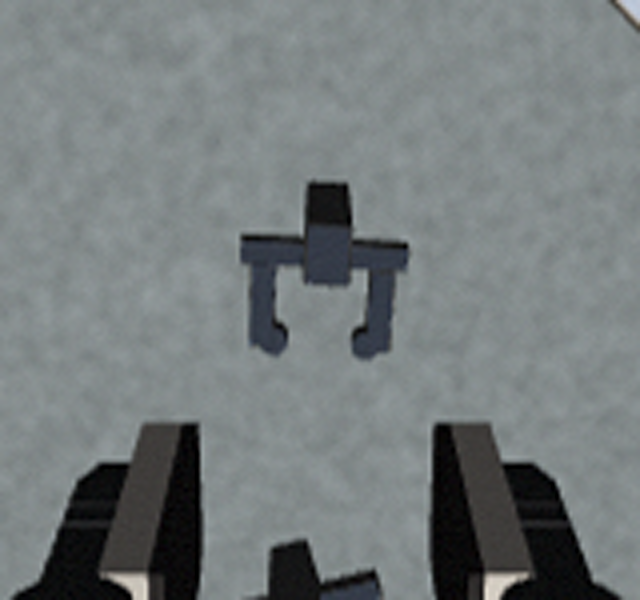

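Run:
```python
from h import *
cam=wcam(); p=wz(cam,(282,213.7),.036); print(p, 1000*(p-state()["tool_pos"]))
```

```text
[ 0.61328355 -0.05372901  0.036     ] [   3.7717831    -1.01302999 -121.11984028]
```

```bash
python3 -m handwheel '[[3.5,-1,-60,0,0,-2,165],[3.5,-1,-100,0,0,-2,165],[3.5,-1,-123,0,0,-2,165],[3.5,-1,-123,0,0,-2,165],[3.5,-1,-123,0,0,-2,165],[3.5,-1,-123,0,0,-2,255],[3.5,-1,-123,0,0,-2,255],[3.5,-1,-123,0,0,-2,255],[3.5,-1,-123,0,0,-2,255],[3.5,-1,-123,0,0,-2,255]]' 40; python3 -m handwheel '[[0,0,60,0,0,0,255],[0,0,130,0,0,0,255],[0,0,130,0,0,0,255],[0,0,130,0,0,0,255],[0,0,130,0,0,0,255]]' 40;  python3 - <<'E'
from h import *
save("wrist","pics/w7.png")
E
```

```text
t: 11.5
tool_pos: [0.616, -0.055, 0.0374]
eef_rot: [-0.661, 0.663, 0.25, -0.246]
contact_force: [0.6, 1.8, 6.2]
finger_gap: 0.0089
t: 11.92
tool_pos: [0.6168, -0.0555, 0.1697]
eef_rot: [-0.661, 0.664, 0.251, -0.245]
contact_force: [-0.1, -1.0, -1.3]
finger_gap: 0.0091
```

View pics/w7.png

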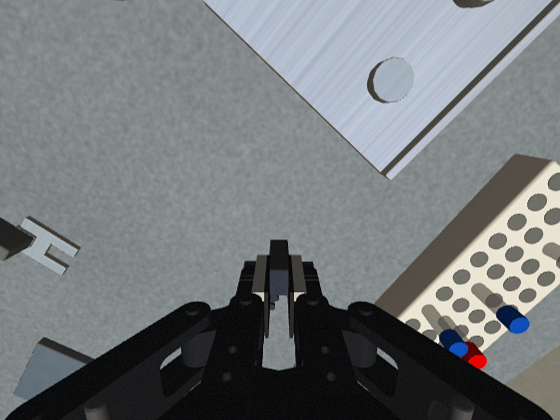

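```bash
python3 -m handwheel '[[-40,40,10,0,0,7,255],[-60,70,10,0,0,14,255],[-78,100,10,0,0,21,255],[-78,140,10,0,0,28,255],[-78,190,0,0,0,48.9,255],[-78,190,0,0,0,48.9,255],[-78,190,0,0,0,48.9,255],[-78,190,0,0,0,48.9,255],[-78,190,-45,0,0,48.9,255],[-78,190,-45,0,0,48.9,255],[-78,190,-45,0,0,48.9,255],[-78,190,-45,0,0,48.9,255]]' 40;  python3 - <<'E'
from h import *
save("wrist","pics/w8.png");save("side","pics/s8.png")
import cv2
a=cv2.imread('pics/s8.png'); cv2.imwrite('pics/s8z.png',cv2.resize(a[220:420,110:330],None,fx=3,fy=3,interpolation=cv2.INTER_CUBIC))
E
```

```text
t: 12.97
tool_pos: [0.5348, 0.1342, 0.1189]
eef_rot: [0.501, -0.5, -0.499, 0.5]
contact_force: [0.4, 0.2, 0.2]
finger_gap: 0.0088
```

View pics/w8.png

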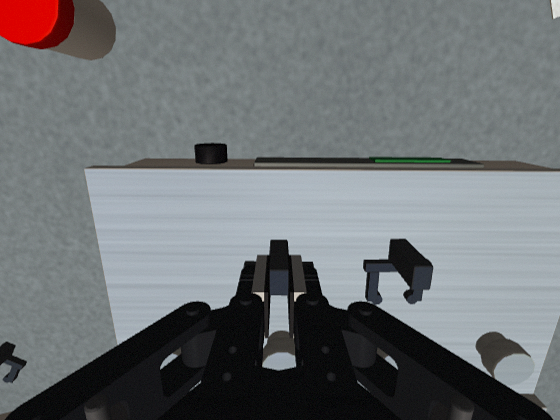

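View pics/s8z.png

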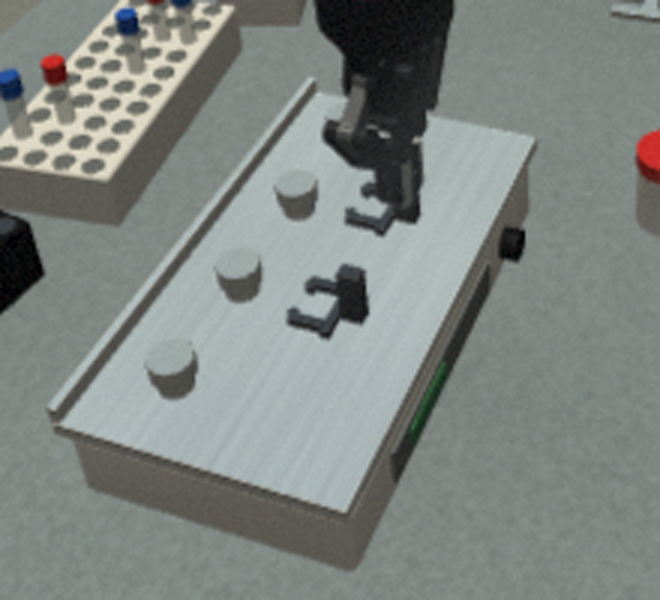

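```bash
python3 -m handwheel '[[3,0,-8,0,0,0,255],[3,0,-13,0,0,0,255],[3,0,-13,0,0,0,255],[3,0,-13,0,0,0,255]]' 40
```

```text
t: 13.4
tool_pos: [0.54, 0.1351, 0.107]
eef_rot: [-0.5, 0.501, 0.501, -0.499]
contact_force: [0.8, -0.3, 2.9]
finger_gap: 0.0088
```

Contact is light, so I'll release, rise and go to clip A.

```bash
python3 -m handwheel '[[0,0,0,0,0,0,165],[0,0,0,0,0,0,165],[0,0,0,0,0,0,165],[0,0,0,0,0,0,165],[0,0,0,0,0,0,165],[0,0,40,0,0,0,165],[0,0,80,0,0,0,165],[0,0,80,0,0,0,165],[0,0,80,0,0,0,165]]' 40;   python3 - <<'E'
from h import *
save("wrist","pics/w9.png")
E
python3 -m handwheel '[[40,-40,20,0,0,-7,165],[80,-80,20,0,0,-14,165],[130,-264,-30,0,0,-29,165],[130,-264,-30,0,0,-29,165],[130,-264,-30,0,0,-29,165],[130,-264,-30,0,0,-29,165],[130,-264,-30,0,0,-29,165],[130,-264,-30,0,0,-29,165],[130,-264,-30,0,0,-29,165],[130,-264,-30,0,0,-29,165],[130,-264,-30,0,0,-29,165],[130,-264,-30,0,0,-29,165]]' 40;   python3 - <<'E'
from h import *
save("wrist","pics/w10.png")
import cv2
a=cv2.imread('pics/w10.png'); cv2.imwrite('pics/w10z.png',cv2.resize(a[150:300,200:360],None,fx=4,fy=4,interpolation=cv2.INTER_CUBIC))
cam=wcam(); print(wproj(cam,[.671,-.129,.036]))
E
```

```text
t: 14.15
tool_pos: [0.5406, 0.1355, 0.1891]
eef_rot: [-0.499, 0.501, 0.502, -0.498]
contact_force: [0.1, 0.2, -0.2]
finger_gap: 0.0301
t: 15.2
tool_pos: [0.668, -0.1273, 0.1562]
eef_rot: [0.609, -0.609, -0.359, 0.36]
contact_force: [-0.1, -0.2, -0.1]
finger_gap: 0.0301
[279.49272794 214.11416703]
```

View pics/w9.png

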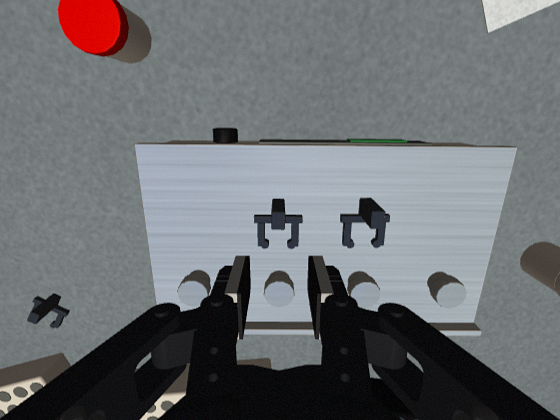

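View pics/w10z.png

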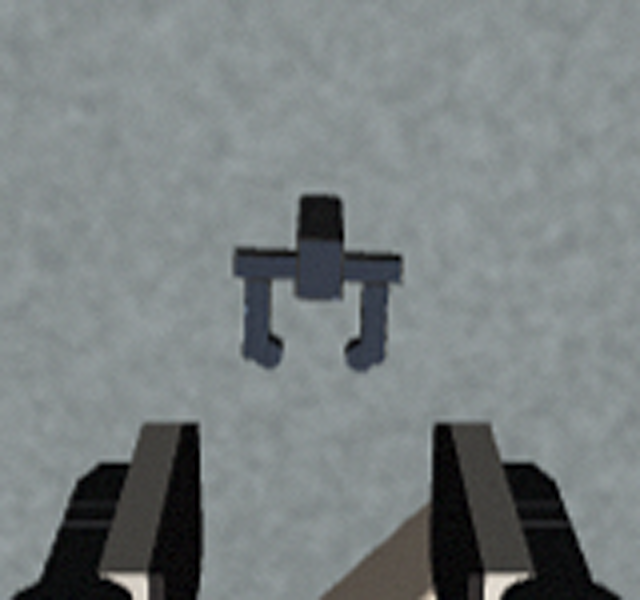

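View pics/w10.png

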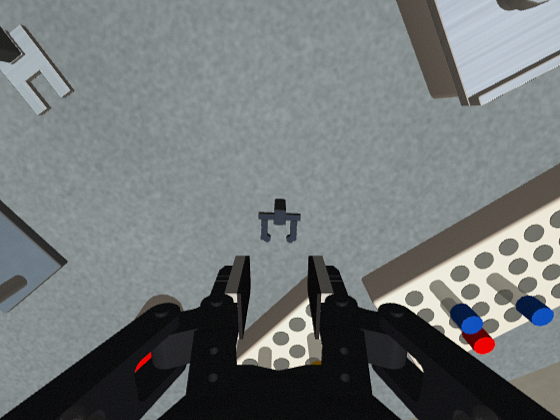

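Run:
```python
from h import *
cam=wcam(); p=wz(cam,(280,217),.036); print(p, 1000*(p-state()["tool_pos"]))
```

```text
[ 0.67346328 -0.1298653   0.036     ] [   5.25278538   -2.61271103 -120.60107511]
```

```bash
python3 -m handwheel '[[5,-2.6,-60,0,0,-1.5,165],[5,-2.6,-100,0,0,-1.5,165],[5,-2.6,-123,0,0,-1.5,165],[5,-2.6,-123,0,0,-1.5,165],[5,-2.6,-123,0,0,-1.5,165],[5,-2.6,-123,0,0,-1.5,255],[5,-2.6,-123,0,0,-1.5,255],[5,-2.6,-123,0,0,-1.5,255],[5,-2.6,-123,0,0,-1.5,255],[5,-2.6,-123,0,0,-1.5,255]]' 40; python3 -m handwheel '[[0,0,60,0,0,0,255],[0,0,130,0,0,0,255],[0,0,130,0,0,0,255],[0,0,130,0,0,0,255],[0,0,130,0,0,0,255]]' 40;  python3 - <<'E'
from h import *
save("wrist","pics/w11.png")
E
```

```text
t: 16.08
tool_pos: [0.676, -0.1318, 0.0369]
eef_rot: [-0.613, 0.615, 0.353, -0.349]
contact_force: [0.2, 0.5, 7.2]
finger_gap: 0.0087
t: 16.5
tool_pos: [0.6767, -0.1324, 0.1693]
eef_rot: [-0.611, 0.617, 0.354, -0.348]
contact_force: [1.2, -0.0, -1.0]
finger_gap: 0.0091
```

View pics/w11.png

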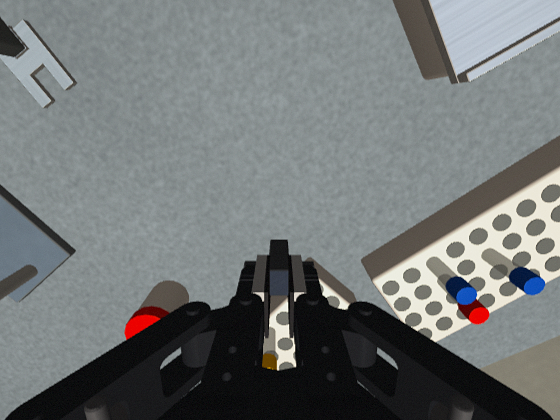

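```bash
python3 -m handwheel '[[-40,10,10,0,0,7,255],[-80,20,10,0,0,14,255],[-120,50,10,0,0,21,255],[-135,90,10,0,0,28,255],[-135,195,0,0,0,30.5,255],[-135,195,0,0,0,30.5,255],[-135,195,0,0,0,30.5,255],[-135,195,0,0,0,30.5,255],[-135,195,-45,0,0,30.5,255],[-135,195,-45,0,0,30.5,255],[-135,195,-45,0,0,30.5,255],[-135,195,-45,0,0,30.5,255]]' 40;  python3 - <<'E'
from h import *
save("wrist","pics/w12.png");save("side","pics/s12.png")
import cv2
a=cv2.imread('pics/s12.png'); cv2.imwrite('pics/s12z.png',cv2.resize(a[220:420,110:330],None,fx=3,fy=3,interpolation=cv2.INTER_CUBIC))
E
```

```text
t: 17.55
tool_pos: [0.5375, 0.0627, 0.1176]
eef_rot: [0.501, -0.5, -0.499, 0.501]
contact_force: [1.0, -0.5, -0.3]
finger_gap: 0.0088
```

View pics/w12.png

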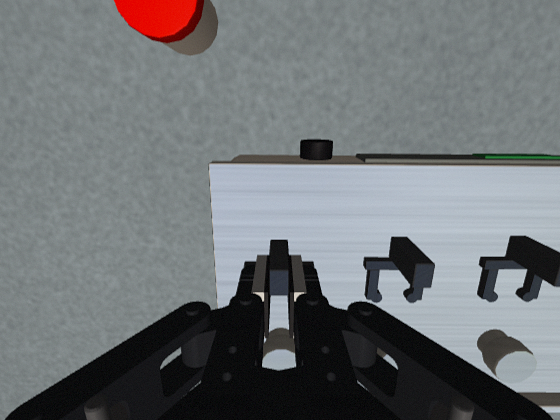

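View pics/s12z.png

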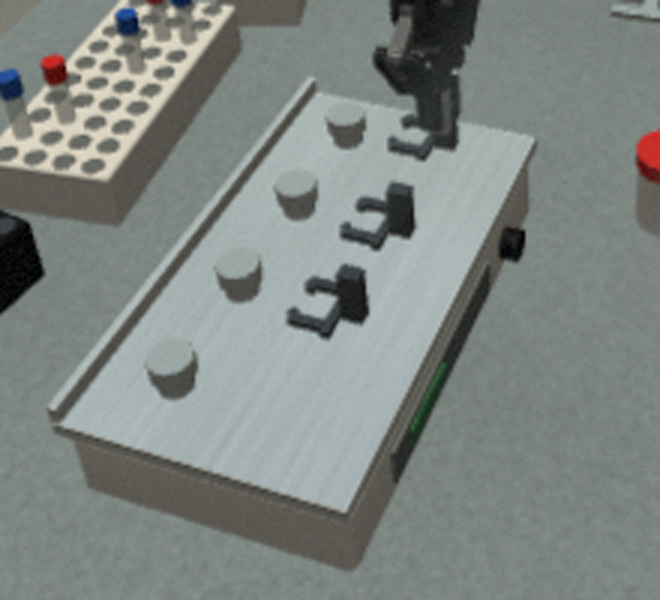

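```bash
python3 -m handwheel '[[1,0,-7,0,0,0,255],[1,0,-11.5,0,0,0,255],[1,0,-11.5,0,0,0,255],[1,0,-11.5,0,0,0,255]]' 40; python3 -m handwheel '[[0,0,0,0,0,0,165],[0,0,0,0,0,0,165],[0,0,0,0,0,0,165],[0,0,0,0,0,0,165],[0,0,0,0,0,0,165],[0,0,40,0,0,0,165],[0,0,80,0,0,0,165],[0,0,80,0,0,0,165],[0,0,80,0,0,0,165]]' 40;   python3 - <<'E'
from h import *
save("wrist","pics/w13.png"); print(state()["tool_pos"], state()["q"])
E
```

```text
t: 17.98
tool_pos: [0.5398, 0.0632, 0.107]
eef_rot: [-0.5, 0.5, 0.5, -0.5]
contact_force: [0.4, 0.7, 0.7]
finger_gap: 0.0091
t: 18.73
tool_pos: [0.5418, 0.0637, 0.1896]
eef_rot: [-0.499, 0.501, 0.502, -0.498]
contact_force: [-0.4, -0.4, 0.2]
finger_gap: 0.0298
[0.54029787 0.06347806 0.18777557] [ 1.16966722e-01  3.24003499e-01 -2.14339664e-01  1.02984712e+00
 -2.83439802e-05  1.17242962e-01]
```

View pics/w13.png

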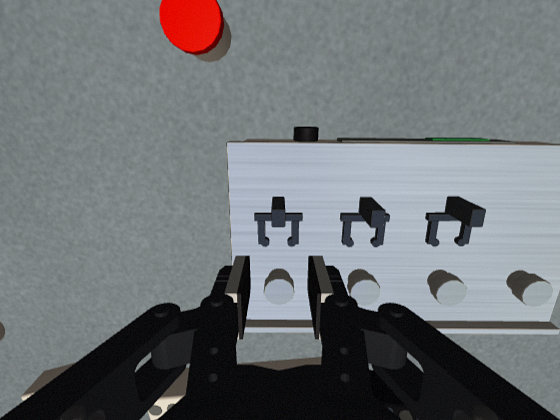

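All three clips are placed: (278,215), (365,215) and (456,217) in front of pins 0–2. Now for the fork. I'll grip it with tool z along fork +x so that hanging stays within the wrist roll range.

```bash
python3 -m handwheel '[[-40,-80,0,0,0,-95,120],[-80,-160,0,0,0,-95,120],[-144,-317,0,0,0,-95,120],[-144,-317,0,0,0,-95,120],[-144,-317,0,0,0,-95,120],[-144,-317,0,0,0,-95,120],[-144,-317,0,0,0,-95,120],[-144,-317,0,0,0,-95,120],[-144,-317,0,0,0,-95,120],[-144,-317,0,0,0,-95,120],[-144,-317,0,0,0,-95,120],[-144,-317,0,0,0,-95,120],[-144,-317,0,0,0,-95,120],[-144,-317,0,0,0,-95,120],[-144,-317,0,0,0,-95,120],[-144,-317,0,0,0,-95,120]]' 40; python3 -m handwheel '[[0,0,0,0,0,-84.5,120],[0,0,0,0,0,-84.5,120],[0,0,0,0,0,-84.5,120],[0,0,0,0,0,-84.5,120],[0,0,0,0,0,-84.5,120],[0,0,0,0,0,-84.5,120],[0,0,0,0,0,-84.5,120],[0,0,0,0,0,-84.5,120],[0,0,0,0,0,-84.5,120],[0,0,0,0,0,-84.5,120],[0,0,0,0,0,-84.5,120],[0,0,0,0,0,-84.5,120],[0,0,0,0,0,-84.5,120],[0,0,0,0,0,-84.5,120]]' 40;   python3 - <<'E'
from h import *
save("wrist","pics/w14.png"); save("top","pics/t14.png"); print(state()["tool_pos"], state()["q"])
cam=wcam(); print(wproj(cam,[.501,-.2527,.006]),wproj(cam,[.416,-.2538,.04]))
E
```

```text
t: 20.12
tool_pos: [0.3947, -0.2531, 0.1856]
eef_rot: [0.707, -0.706, 0.031, -0.03]
contact_force: [0.1, -0.2, -0.2]
finger_gap: 0.0452
t: 21.28
tool_pos: [0.3952, -0.2534, 0.1863]
eef_rot: [-0.503, 0.503, -0.497, 0.497]
contact_force: [-0.4, -0.7, 0.2]
finger_gap: 0.0453
[ 0.39534694 -0.25346067  0.18650864] [-5.70098510e-01  2.05459888e-01 -3.85482589e-01  9.80481147e-01
 -2.13730260e-06  2.56063371e+00]
[277.92121124  81.45179219] [278.03292674 180.04264636]
```

View pics/w14.png

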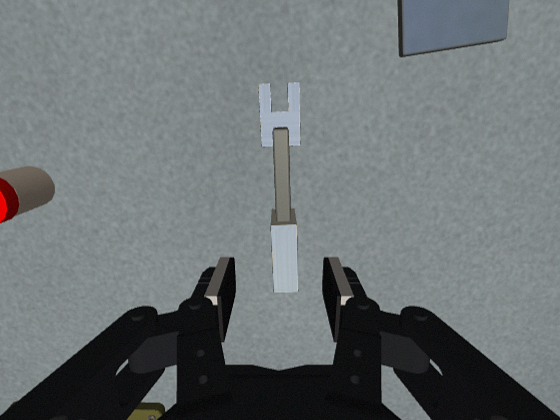

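View pics/t14.png

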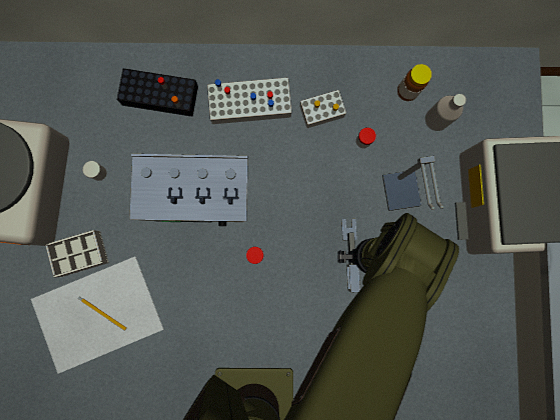

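No fourth clip shows in the top view. Fork in the wrist view: tine ends at (280,84), D rear at (285,291).

Run:
```python
from h import *
np.set_printoptions(precision=4,suppress=True)
cam=wcam(); a=wz(cam,(280,83.5),.006); b=wz(cam,(284.8,291.5),.05);c=wz(cam,(281.5,129),.04);d=wz(cam,(284,218),.04)
print(a,b,c,d,np.linalg.norm((a-b)[:2]),np.degrees(np.arctan2(*(a-b)[[1,0]])), np.degrees(np.arctan2(*(c-d)[[1,0]])))
from scipy.spatial.transform import Rotation as Ro
s=state();q=s["eef_rot"]; X=Ro.from_quat([q[1],q[2],q[3],q[0]]).as_matrix(); print(X, s["tool_pos"], np.degrees(np.arctan2(X[1,0],X[0,0])))
```

```text
[ 0.4993 -0.2546  0.006 ] [ 0.3072 -0.2616  0.05  ] [ 0.4605 -0.2563  0.04  ] [ 0.3799 -0.2598  0.04  ] 0.19217159557950733 2.0832379576061677 2.482869089184189
[[ 0.0109 -0.0005  0.9999]
 [-0.9999  0.0003  0.0109]
 [-0.0003 -1.     -0.0005]] [ 0.3953 -0.2535  0.1865] -89.37774829282948
```

```bash
python3 -m handwheel '[[-1,-5,-60,0,0,1.5,120],[-1,-5,-110,0,0,1.5,120],[-1,-5,-150,0,0,1.5,120],[-1,-5,-157,0,0,1.5,120],[-1,-5,-157,0,0,1.5,120],[-1,-5,-157,0,0,1.5,120],[-1,-5,-157,0,0,1.5,255],[-1,-5,-157,0,0,1.5,255],[-1,-5,-157,0,0,1.5,255],[-1,-5,-157,0,0,1.5,255],[-1,-5,-157,0,0,1.5,255],[-1,-5,-157,0,0,1.5,255],[-1,-5,-157,0,0,1.5,255],[-1,-5,-157,0,0,1.5,255]]' 100; python3 -m handwheel '[[0,0,60,0,0,0,255],[0,0,170,0,0,0,255],[0,0,170,0,0,0,255],[0,0,170,0,0,0,255],[0,0,170,0,0,0,255],[0,0,170,0,0,0,255]]' 100;  python3 - <<'E'
from h import *
save("wrist","pics/w15.png")
save("side","pics/s15.png")
E
```

```text
t: 22.55
tool_pos: [0.3966, -0.2597, 0.0324]
eef_rot: [0.509, -0.508, 0.489, -0.493]
contact_force: [-0.7, 1.6, 6.1]
finger_gap: 0.0123
t: 23.05
tool_pos: [0.397, -0.2603, 0.2044]
eef_rot: [0.509, -0.508, 0.488, -0.495]
contact_force: [-0.2, 0.2, -1.2]
finger_gap: 0.012
```

View pics/w15.png

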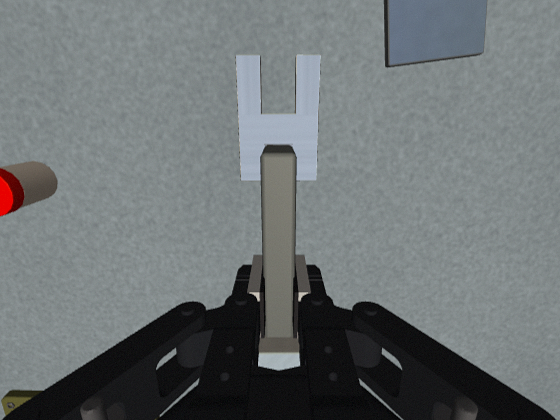

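View pics/s15.png

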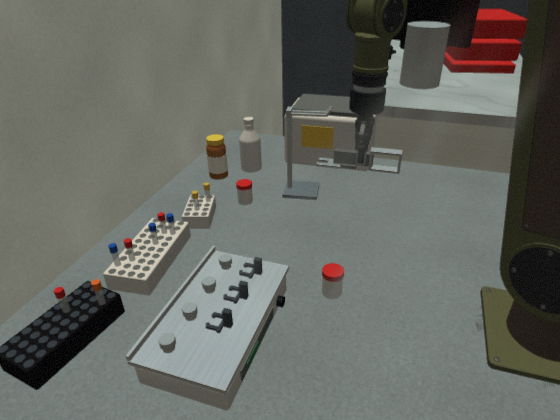

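The fork is held level and square (tines at (248,56)/(308,56)). I'll swing the wrist round the long way while moving to pin0.

```bash
python3 -m handwheel '[[0,40,20,0,0,120,255],[0,80,40,0,0,120,255],[3,322,46,0,0,120,255],[3,322,46,0,0,120,255],[3,322,46,0,0,120,255],[3,322,46,0,0,120,255],[3,322,46,0,0,120,255],[3,322,46,0,0,120,255],[3,322,46,0,0,120,255],[3,322,46,0,0,120,255],[3,322,46,0,0,120,255],[3,322,46,0,0,120,255],[3,322,46,0,0,120,255],[3,322,46,0,0,120,255],[3,322,46,0,0,120,255],[3,322,46,0,0,120,255],[3,322,46,0,0,120,255],[3,322,46,0,0,120,255]]' 100; python3 -m handwheel '[[0,0,0,0,0,120,255],[0,0,0,0,0,120,255],[0,0,0,0,0,120,255],[0,0,0,0,0,120,255],[0,0,0,0,0,120,255],[0,0,0,0,0,120,255],[0,0,0,0,0,120,255],[0,0,0,0,0,120,255],[0,0,0,0,0,120,255],[0,0,0,0,0,120,255],[0,0,0,0,0,120,255],[0,0,0,0,0,120,255],[0,0,0,0,0,120,255],[0,0,0,0,0,120,255],[0,0,0,0,0,120,255],[0,0,0,0,0,120,255],[0,0,0,0,0,120,255],[0,0,0,0,0,120,255]]' 100; python3 -m handwheel '[[0,0,0,0,0,118,255],[0,0,0,0,0,118,255],[0,0,0,0,0,118,255],[0,0,0,0,0,118,255],[0,0,0,0,0,118,255],[0,0,0,0,0,118,255],[0,0,0,0,0,118,255],[0,0,0,0,0,118,255],[0,0,0,0,0,118,255],[0,0,0,0,0,118,255],[0,0,0,0,0,118,255],[0,0,0,0,0,118,255],[0,0,0,0,0,118,255],[0,0,0,0,0,118,255],[0,0,0,0,0,118,255],[0,0,0,0,0,118,255],[0,0,0,0,0,118,255],[0,0,0,0,0,118,255]]' 100;   python3 - <<'E'
from h import *
np.set_printoptions(precision=4,suppress=True)
save("wrist","pics/w16.png"); s=state(); print(s["tool_pos"], s["q"])
from scipy.spatial.transform import Rotation as Ro
q=s["eef_rot"]; X=Ro.from_quat([q[1],q[2],q[3],q[0]]).as_matrix(); print(np.degrees(np.arctan2(X[1,0],X[0,0])),X[:,1])
E
```

```text
t: 24.65
tool_pos: [0.3959, 0.0631, 0.2437]
eef_rot: [0.68, -0.679, -0.194, 0.197]
contact_force: [-0.1, 0.2, -1.1]
finger_gap: 0.0122
t: 26.15
tool_pos: [0.3965, 0.0632, 0.2444]
eef_rot: [0.172, -0.17, -0.686, 0.686]
contact_force: [0.4, 0.1, -1.5]
finger_gap: 0.0122
t: 27.65
tool_pos: [0.3969, 0.0632, 0.2449]
eef_rot: [0.499, -0.5, 0.501, -0.5]
contact_force: [0.2, -0.0, -1.2]
finger_gap: 0.0123
[0.3969 0.0633 0.245 ] [ 0.158   0.0532 -0.4076  1.1118 -0.     -2.9786]
-90.28214584140248 [-0.0018 -0.0003 -1.    ]
```

View pics/w16.png

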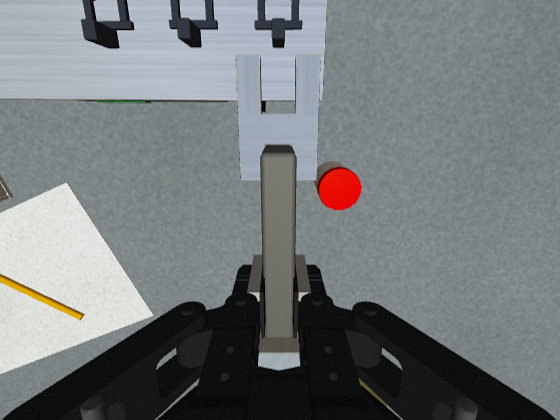

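Run:
```python
from h import *
import cv2
np.set_printoptions(precision=4,suppress=True)
cam=wcam(); z=state()["tool_pos"][2]-.0324+.006
print("tines", wz(cam,(248,55.5),z),wz(cam,(308,55.5),z))
a=cv2.imread('pics/w16.png'); cv2.imwrite('pics/w16z.png',cv2.resize(a[0:120,60:330],None,fx=2.9,fy=2.9,interpolation=cv2.INTER_CUBIC))
a=cv2.imread('pics/w13.png'); cv2.imwrite('pics/w13z.png',cv2.resize(a[180:330,230:500],None,fx=2.9,fy=2.9,interpolation=cv2.INTER_CUBIC))
```

```text
tines [0.4996 0.0752 0.2186] [0.4995 0.0486 0.2186]
```

View pics/w13z.png

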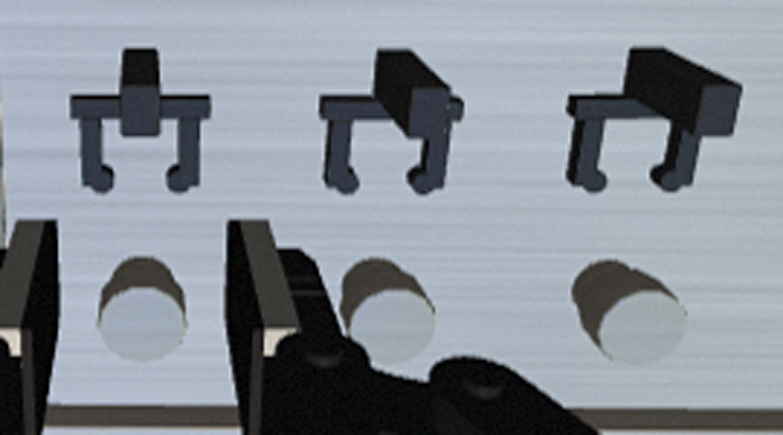

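View pics/w16z.png

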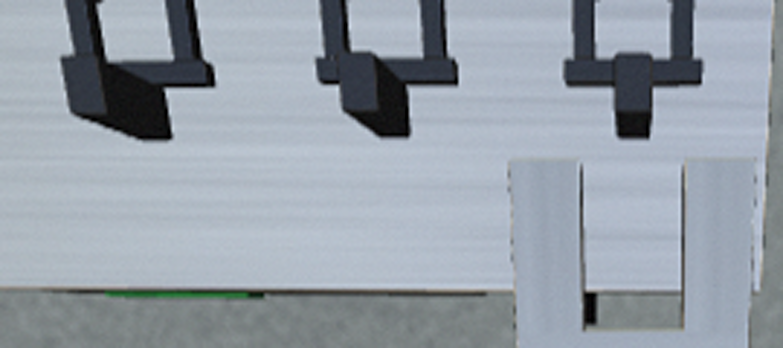

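Run:
```python
from h import *
np.set_printoptions(precision=4,suppress=True)
cam=wcam()
for l,r_ in (((565,83),(702,83)),((317,82),(458,83)),(None,(214,83))):
    f=lambda p: wz(cam,(p[0]/2.9+60,p[1]/2.9),.0745)
    print(f(l) if l else None,f(r_))
s=state();print(s["tool_pos"])
```

```text
[0.543  0.0816 0.0745] [0.5428 0.0415 0.0745]
[0.5435 0.154  0.0745] [0.5431 0.1128 0.0745]
None [0.5434 0.1841 0.0745]
[0.3969 0.0633 0.245 ]
```

```bash
python3 -m handwheel '[[15,0,-60,0,0,0.3,255],[15,0,-100,0,0,0.3,255],[15,0,-130,0,0,0.3,255],[15,0,-139,0,0,0.3,255],[15,0,-139,0,0,0.3,255],[15,0,-139,0,0,0.3,255],[15,0,-139,0,0,0.3,255]]' 100;   python3 - <<'E'
from h import *
import cv2
save("wrist","pics/w17.png"); save("side","pics/s17.png")
a=cv2.imread('pics/s17.png'); cv2.imwrite('pics/s17z.png',cv2.resize(a[220:420,130:350],None,fx=3,fy=3,interpolation=cv2.INTER_CUBIC))
E
```

```text
t: 28.28
tool_pos: [0.4134, 0.0635, 0.1078]
eef_rot: [0.501, -0.5, 0.499, -0.499]
contact_force: [-0.1, 0.3, -0.6]
finger_gap: 0.0123
```

View pics/w17.png

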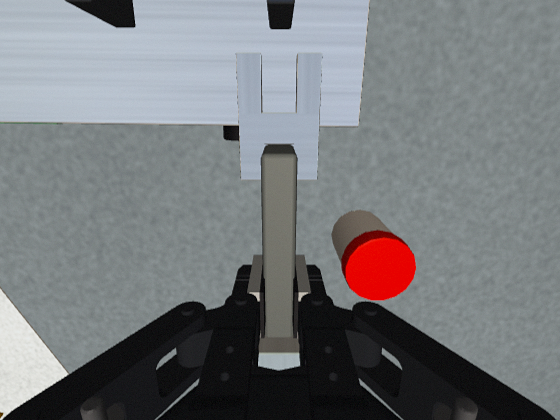

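View pics/s17z.png

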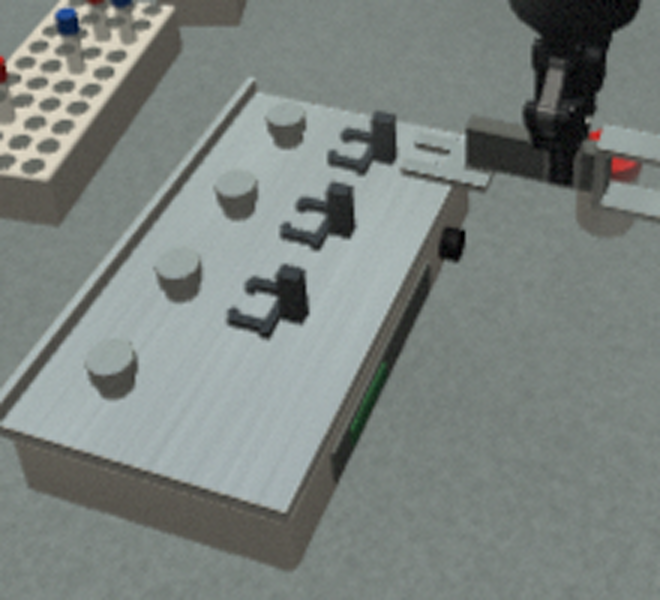

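```bash
python3 -m handwheel '[[0,0,-2,0,0,0,255],[0,0,-4,0,0,0,255],[0,0,-4,0,0,0,255],[0,0,-4,0,0,0,255]]' 100
```

```text
t: 28.72
tool_pos: [0.4125, 0.0634, 0.103]
eef_rot: [0.501, -0.501, 0.499, -0.499]
contact_force: [-0.3, 0.7, -1.2]
finger_gap: 0.0119
```

```bash
python3 -m handwheel '[[8,0,0.5,0,0,0,255],[16,0,0.5,0,0,0,255],[24,0,0.5,0,0,0,255],[30,0,0.5,0,0,0,255],[36,0,0.5,0,0,0,255],[42,0,0.5,0,0,0,255],[48,0,0.5,0,0,0,255],[54,0,0.5,0,0,0,255],[54,0,0.5,0,0,0,255],[54,0,0.5,0,0,0,255]]' 100;   python3 - <<'E'
from h import *
import cv2
save("wrist","pics/w18.png"); save("side","pics/s18.png")
a=cv2.imread('pics/s18.png'); b=cv2.imread('pics/w18.png'); a=cv2.resize(a[230:330,150:300],(560,373),interpolation=cv2.INTER_CUBIC); cv2.imwrite('pics/c18.png',cv2.resize(np.vstack([a,b[0:200]]),None,fx=.98,fy=.98))
E
```

```text
t: 29.55
tool_pos: [0.4669, 0.0633, 0.1033]
eef_rot: [0.501, -0.501, 0.499, -0.499]
contact_force: [0.2, 0.5, -1.4]
finger_gap: 0.0122
```

View pics/c18.png

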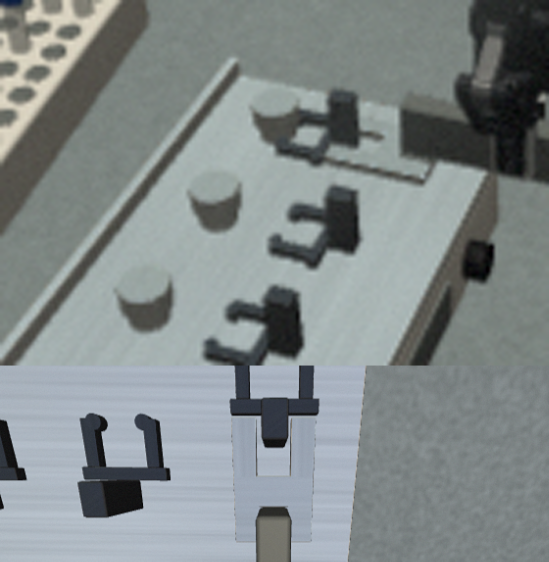

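```bash
python3 -m handwheel '[[4,0,0,0,0,0,255],[8,0,0,0,0,0,255],[11,0,0,0,0,0,255],[14,0,0,0,0,0,255]]' 100; python3 -m handwheel '[[3,0,0,0,0,0,255],[5,0,0,0,0,0,255],[6,0,0,0,0,0,255],[6,0,0,0,0,0,255]]' 100;   python3 - <<'E'
from h import *
import cv2
save("wrist","pics/w19.png"); save("side","pics/s19.png")
a=cv2.imread('pics/s19.png'); b=cv2.imread('pics/w19.png'); a=cv2.resize(a[230:330,150:300],(560,373),interpolation=cv2.INTER_CUBIC); cv2.imwrite('pics/c19.png',cv2.resize(np.vstack([a,b[0:200]]),None,fx=.98,fy=.98))
E
```

```text
t: 29.98
tool_pos: [0.4768, 0.0632, 0.1025]
eef_rot: [-0.499, 0.503, -0.5, 0.497]
contact_force: [-3.3, -0.4, 0.9]
finger_gap: 0.0123
t: 30.32
tool_pos: [0.4861, 0.0634, 0.1032]
eef_rot: [-0.501, 0.502, -0.499, 0.498]
contact_force: [-3.2, 0.6, -0.3]
finger_gap: 0.0124
```

View pics/c19.png

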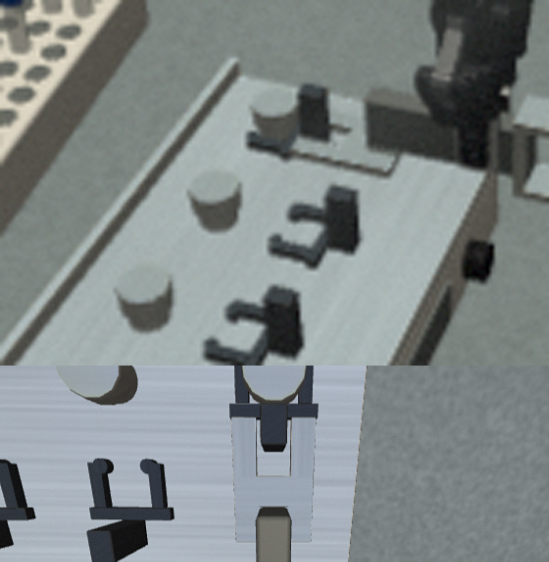

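```bash
python3 -m handwheel '[[1,0,0,0,0,0,255],[2,0,0,0,0,0,255],[2,0,0,0,0,0,255],[2,0,0,0,0,0,255]]' 100; python3 -m handwheel '[[1,0,0,0,0,0,255],[2,0,0,0,0,0,255],[2,0,0,0,0,0,255],[2,0,0,0,0,0,255]]' 100
```

```text
t: 30.75
tool_pos: [0.4862, 0.0633, 0.1028]
eef_rot: [-0.5, 0.502, -0.5, 0.498]
contact_force: [-6.8, 0.8, 1.0]
finger_gap: 0.012
t: 31.08
tool_pos: [0.4863, 0.0632, 0.1026]
eef_rot: [-0.499, 0.503, -0.501, 0.497]
contact_force: [-10.9, 1.0, 5.8]
finger_gap: 0.0124
```

```bash
python3 -m handwheel '[[-20,0,1,0,0,0,255],[-40,0,3,0,0,0,255],[-78,0,8,0,0,0,255],[-78,0,8,0,0,0,255],[-78,36,8,0,0,0,255],[-78,72,8,0,0,0,255],[-78,72,8,0,0,0,255],[-78,72,8,0,0,0,255],[-78,72,8,0,0,0,255]]' 100;   python3 - <<'E'
from h import *
import cv2
np.set_printoptions(precision=4,suppress=True)
save("wrist","pics/w20.png"); save("side","pics/s20.png")
a=cv2.imread('pics/s20.png'); b=cv2.imread('pics/w20.png'); a=cv2.resize(a[230:330,150:300],(560,373),interpolation=cv2.INTER_CUBIC); cv2.imwrite('pics/c20.png',cv2.resize(np.vstack([a,b[0:200]]),None,fx=.98,fy=.98))
s=state(); print(s["tool_pos"])
from scipy.spatial.transform import Rotation as Ro
q=s["eef_rot"]; X=Ro.from_quat([q[1],q[2],q[3],q[0]]).as_matrix(); print(np.degrees(np.arctan2(X[1,0],X[0,0])),X[:,1])
E
```

```text
t: 31.83
tool_pos: [0.413, 0.1354, 0.1114]
eef_rot: [0.502, -0.501, 0.498, -0.499]
contact_force: [-0.1, 0.7, -1.5]
finger_gap: 0.0121
[0.4126 0.1346 0.1112]
-89.78193029597536 [ 0.     -0.0005 -1.    ]
```

View pics/c20.png

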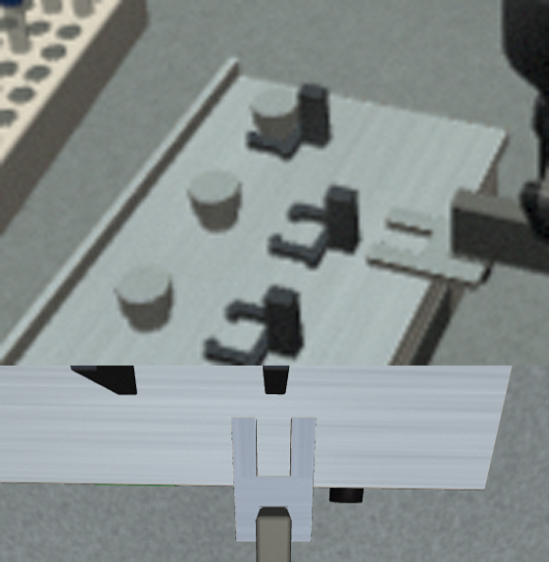

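```bash
python3 -m handwheel '[[0,0,-4,0,0,0,255],[0,0,-8,0,0,0,255],[8,0,-8,0,0,0,255],[16,0,-8,0,0,0,255],[24,0,-8,0,0,0,255],[30,0,-8,0,0,0,255],[36,0,-8,0,0,0,255],[42,0,-8,0,0,0,255],[48,0,-8,0,0,0,255],[54,0,-8,0,0,0,255],[54,0,-8,0,0,0,255]]' 100;   python3 - <<'E'
from h import *
import cv2
save("wrist","pics/w21.png")
E
python3 -m handwheel '[[4,0,0,0,0,0,255],[8,0,0,0,0,0,255],[11,0,0,0,0,0,255],[14,0,0,0,0,0,255],[17,0,0,0,0,0,255],[20,0,0,0,0,0,255],[20,0,0,0,0,0,255],[20,0,0,0,0,0,255]]' 100; python3 -m handwheel '[[1,0,0,0,0,0,255],[2,0,0,0,0,0,255],[3,0,0,0,0,0,255],[3,0,0,0,0,0,255],[3,0,0,0,0,0,255]]' 100;   python3 - <<'E'
from h import *
import cv2
save("wrist","pics/w22.png"); save("side","pics/s22.png")
a=cv2.imread('pics/s22.png'); b=cv2.imread('pics/w22.png'); a=cv2.resize(a[230:330,150:300],(560,373),interpolation=cv2.INTER_CUBIC); cv2.imwrite('pics/c22.png',cv2.resize(np.vstack([a,b[0:200]]),None,fx=.98,fy=.98))
E
```

```text
t: 32.85
tool_pos: [0.4683, 0.1356, 0.1035]
eef_rot: [0.502, -0.501, 0.498, -0.499]
contact_force: [0.8, 0.4, -1.0]
finger_gap: 0.0123
t: 33.57
tool_pos: [0.4867, 0.1354, 0.1033]
eef_rot: [0.501, -0.501, 0.499, -0.499]
contact_force: [-1.6, -0.1, -1.6]
finger_gap: 0.0123
t: 33.98
tool_pos: [0.4869, 0.1351, 0.1027]
eef_rot: [-0.5, 0.503, -0.5, 0.498]
contact_force: [-6.6, 0.3, 1.1]
finger_gap: 0.0121
```

View pics/c22.png

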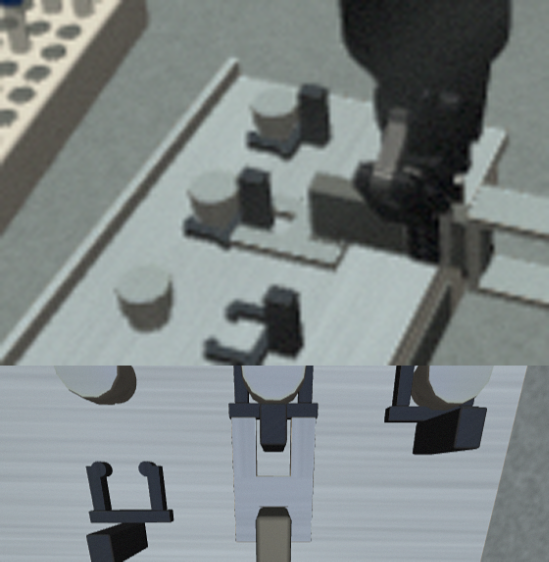

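```bash
python3 -m handwheel '[[1,0,0,0,0,0,255],[2,0,0,0,0,0,255],[2,0,0,0,0,0,255]]' 100; python3 -m handwheel '[[-20,0,1,0,0,0,255],[-40,0,3,0,0,0,255],[-79,0,8,0,0,0,255],[-79,0,8,0,0,0,255],[-79,36,8,0,0,0,255],[-79,72,8,0,0,0,255],[-79,72,8,0,0,0,255],[-79,72,8,0,0,0,255],[-79,72,8,0,0,0,255]]' 100;   python3 - <<'E'
from h import *
save("wrist","pics/w23.png")
np.set_printoptions(precision=4,suppress=True)
s=state(); print(s["tool_pos"])
from scipy.spatial.transform import Rotation as Ro
q=s["eef_rot"]; X=Ro.from_quat([q[1],q[2],q[3],q[0]]).as_matrix(); print(np.degrees(np.arctan2(X[1,0],X[0,0])),X[:,1])
E
```

```text
t: 34.33
tool_pos: [0.487, 0.1351, 0.1026]
eef_rot: [-0.499, 0.504, -0.501, 0.497]
contact_force: [-10.5, -0.0, 4.9]
finger_gap: 0.0124
t: 35.08
tool_pos: [0.4128, 0.2074, 0.1114]
eef_rot: [0.501, -0.501, 0.498, -0.499]
contact_force: [-0.1, -0.7, -0.8]
finger_gap: 0.0122
[0.4126 0.2069 0.1112]
-89.73111201856746 [ 0.     -0.0007 -1.    ]
```

View pics/w23.png

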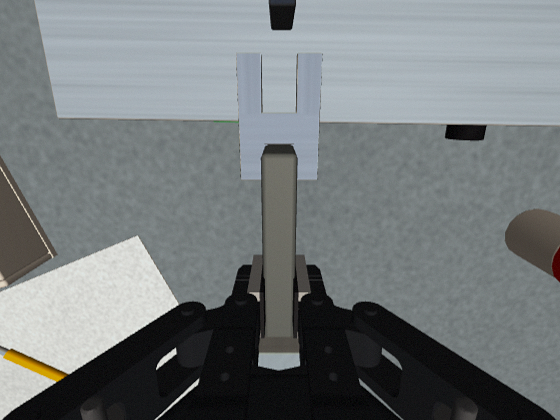

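```bash
python3 -m handwheel '[[0,-0.7,-4,0,0,0,255],[0,-0.7,-8,0,0,0,255],[8,-0.7,-8,0,0,0,255],[16,-0.7,-8,0,0,0,255],[24,-0.7,-8,0,0,0,255],[30,-0.7,-8,0,0,0,255],[36,-0.7,-8,0,0,0,255],[42,-0.7,-8,0,0,0,255],[48,-0.7,-8,0,0,0,255],[54,-0.7,-8,0,0,0,255],[54,-0.7,-8,0,0,0,255]]' 100;   python3 - <<'E'
from h import *
import cv2
save("wrist","pics/w24.png")
E
```

```text
t: 36.05
tool_pos: [0.4683, 0.207, 0.1034]
eef_rot: [0.502, -0.501, 0.499, -0.499]
contact_force: [0.0, 0.0, -1.2]
finger_gap: 0.0124
```

View pics/w24.png

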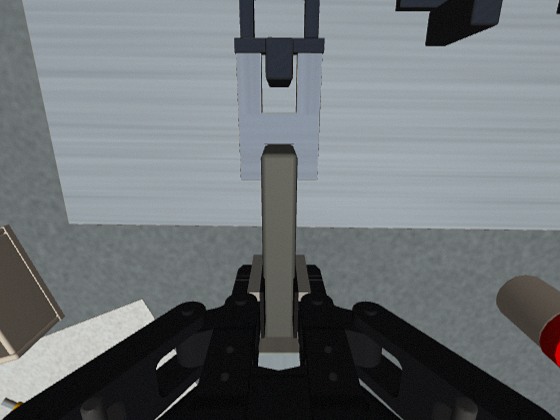

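```bash
python3 -m handwheel '[[4,0,0,0,0,0,255],[8,0,0,0,0,0,255],[11,0,0,0,0,0,255],[14,0,0,0,0,0,255],[17,0,0,0,0,0,255],[20,0,0,0,0,0,255],[20,0,0,0,0,0,255],[20,0,0,0,0,0,255]]' 100; python3 -m handwheel '[[1,0,0,0,0,0,255],[2,0,0,0,0,0,255],[3,0,0,0,0,0,255],[4,0,0,0,0,0,255],[5,0,0,0,0,0,255],[5,0,0,0,0,0,255]]' 100;   python3 - <<'E'
from h import *
import cv2
save("wrist","pics/w25.png"); save("side","pics/s25.png")
a=cv2.imread('pics/s25.png'); b=cv2.imread('pics/w25.png'); a=cv2.resize(a[230:330,150:300],(560,373),interpolation=cv2.INTER_CUBIC); cv2.imwrite('pics/c25.png',cv2.resize(np.vstack([a,b[0:200]]),None,fx=.98,fy=.98))
E
```

```text
t: 36.77
tool_pos: [0.4872, 0.2067, 0.1034]
eef_rot: [0.501, -0.501, 0.499, -0.499]
contact_force: [0.3, -0.5, -1.7]
finger_gap: 0.0119
t: 37.27
tool_pos: [0.4876, 0.2064, 0.1028]
eef_rot: [-0.5, 0.503, -0.5, 0.497]
contact_force: [-9.9, 0.7, 4.5]
finger_gap: 0.0123
```

View pics/c25.png

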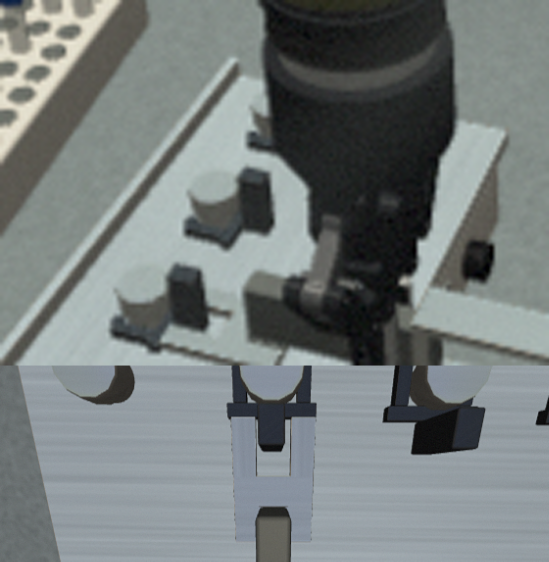

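```bash
python3 -m handwheel '[[-20,0,1,0,0,0,255],[-40,0,3,0,0,0,255],[-70,0,20,0,0,0,255],[-70,-30,60,0,0,0,255],[-60,-60,100,0,0,0,255],[-30,-72,150,0,0,0,255],[-10,-72,180,0,0,0,255],[-10,-72,180,0,0,0,255],[-10,-72,180,0,0,0,255],[-10,-72,180,0,0,0,255]]' 100;   python3 - <<'E'
from h import *
import cv2
np.set_printoptions(precision=4,suppress=True)
save("wrist","pics/w26.png"); save("side","pics/s26.png"); save("top","pics/t26.png")
a=cv2.imread('pics/s26.png'); b=cv2.imread('pics/w26.png'); a=cv2.resize(a[230:380,120:320],(560,420),interpolation=cv2.INTER_CUBIC); cv2.imwrite('pics/c26.png',cv2.resize(np.vstack([a,b[0:200]]),None,fx=.96,fy=.96))
s=state(); print(s["tool_pos"],s["q"])
E
```

```text
t: 38.2
tool_pos: [0.4835, 0.1346, 0.2848]
eef_rot: [0.502, -0.5, 0.498, -0.5]
contact_force: [-1.0, 0.4, -2.3]
finger_gap: 0.0124
[0.4801 0.1345 0.2817] [ 0.2732  0.2053 -0.1294  1.2395  0.     -2.8737]
```

View pics/c26.png

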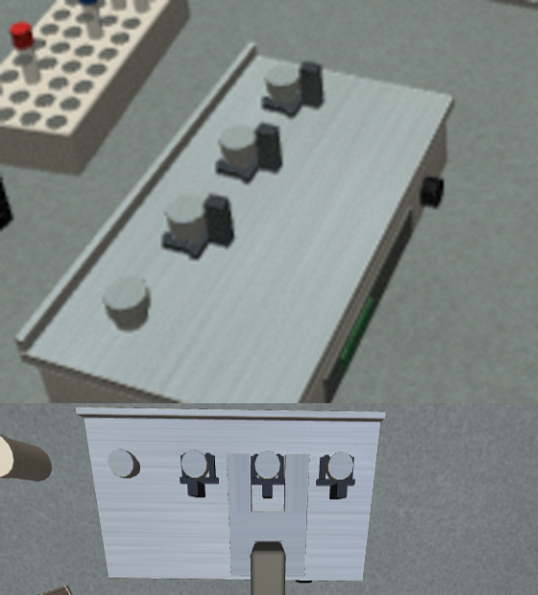

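View pics/t26.png

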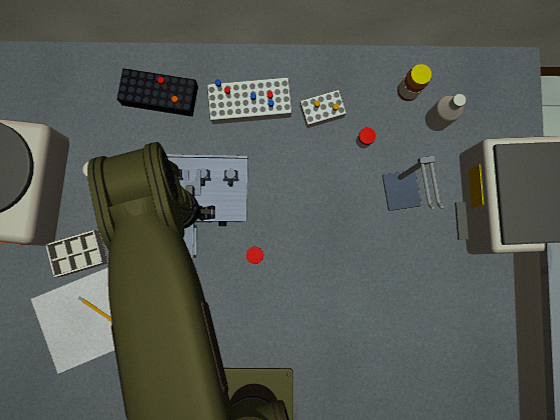

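Run:
```python
from h import *
import cv2
np.set_printoptions(precision=1,suppress=True)
cam=wcam()
a=cv2.imread('pics/w26.png'); cv2.imwrite('pics/w26z.png',cv2.resize(a[0:110,90:400],None,fx=2.55,fy=2.55,interpolation=cv2.INTER_CUBIC))
for k in range(3):
    y=.0625+.0719*k
    f=lambda x,yy,z:(wproj(cam,[x,yy,z])-[90,0])*2.55
    print(k,"bridge back corners",f(.589,y+.02,.076),f(.589,y-.02,.076),"lug top",f(.582,y,.106))
```

```text
0 bridge back corners [612.6 204. ] [715.1 204.7] lug top [681.2 217.5]
1 bridge back corners [428.2 202.9] [530.8 203.5] lug top [479.3 216.2]
2 bridge back corners [243.6 201.7] [346.3 202.3] lug top [277.2 215. ]
```

View pics/w26z.png

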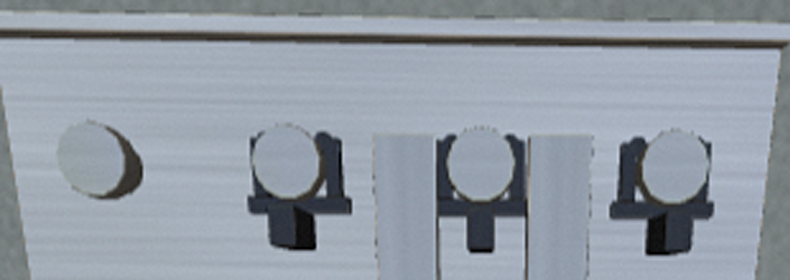

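Run:
```python
from h import *
import cv2
np.set_printoptions(precision=1,suppress=True)
cam=wcam(); save("wrist","pics/w27.png")
f=lambda x,yy,z:(wproj(cam,[x,yy,z])-[90,0])*2.55
a=cv2.imread('pics/w27.png'); a=cv2.resize(a[0:110,90:400],None,fx=2.55,fy=2.55,interpolation=cv2.INTER_CUBIC)
for k in range(3):
    y=.0625+.0719*k
    for p in ((.589,y+.02,.076),(.589,y-.02,.076)): cv2.circle(a,tuple(int(v) for v in f(*p)),2,(0,0,255),-1)
    cv2.polylines(a,[np.array([f(.606+.013*np.cos(t),y+.013*np.sin(t),.093) for t in np.linspace(0,6.28,40)]).astype(int)],True,(0,255,0),1)
cv2.imwrite('pics/w27z.png',a); print(state()["tool_pos"]*1000)
```

```text
[479.9 134.6 281.6]
```

View pics/w27z.png

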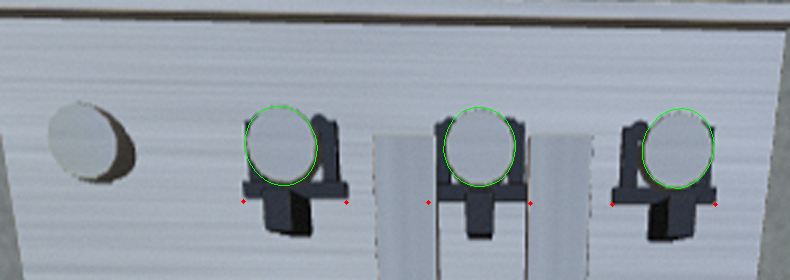

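Each clip is seated round its neck; the pin heads match their projected outlines. Now I'll locate the hook.

Run:
```python
import cv2
a=cv2.imread('pics/t26.png'); cv2.imwrite('pics/t26z.png',cv2.resize(a[145:220,375:450],None,fx=8,fy=8,interpolation=cv2.INTER_CUBIC))
a=cv2.imread('pics/s26.png'); cv2.imwrite('pics/s26z.png',cv2.resize(a[95:205,270:350],None,fx=5.4,fy=5.4,interpolation=cv2.INTER_CUBIC))
```

```text
(no output)
```

View pics/t26z.png

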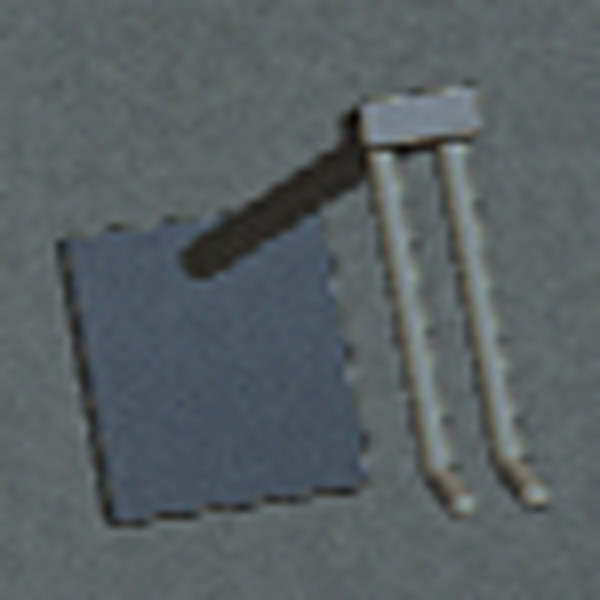

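View pics/s26z.png

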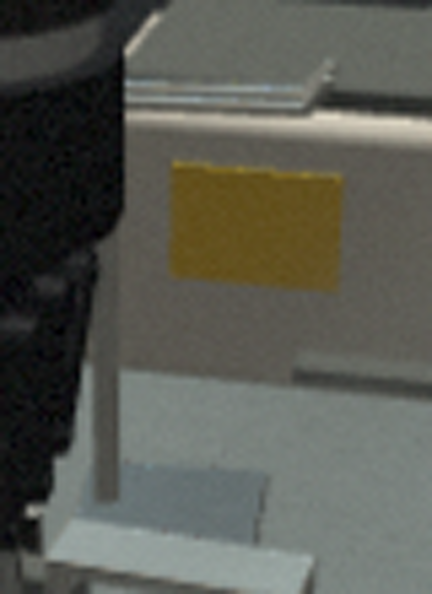

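Run:
```python
from h import *
np.set_printoptions(precision=4,suppress=True)
g=lambda p,z: onz("top",(p[0]/8+375,p[1]/8+145),z)
L=[g((380,152),.24),g((432,465),.24)];R=[g((450,150),.24),g((507,458),.24)]
print(L,R); print([np.degrees(np.arctan2(*(a[0]-a[1])[[1,0]])) for a in (L,R)])
print("tips",g((462,510),.256),g((540,498),.256),"block",g((420,118),.25))
B=[g(p,.012) for p in ((62,242),(322,212),(360,490),(115,523))]; print(B)
M=np.array([[70,45],[70,-45],[-30,-45],[-30,45]])/1e3
print("stand",fit2(M,B))
b=proj("side",[.56,-.41,.24]); print(b)
for x in (-45,0,55): print(x)
```

```text
[array([ 0.6053, -0.3846,  0.24  ]), array([ 0.5161, -0.3972,  0.24  ])] [array([ 0.6061, -0.4045,  0.24  ]), array([ 0.5183, -0.4184,  0.24  ])]
[np.float64(8.082490082628464), np.float64(9.038096049498309)]
tips [ 0.5018 -0.4001  0.256 ] [ 0.5053 -0.4218  0.256 ] block [ 0.6131 -0.3929  0.25  ]
[array([ 0.6189, -0.3462,  0.012 ]), array([ 0.63  , -0.4354,  0.012 ]), array([ 0.5346, -0.4463,  0.012 ]), array([ 0.5227, -0.3628,  0.012 ])]
stand (array([ 0.5567, -0.4004]), np.float64(7.909453636142574), np.float64(2.597654557966749))
[310.3007 111.1337]
-45
0
55
```

Stand fit: origin (0.557,−0.4015), yaw about 8°. I'll turn the fork the allowed way round to yaw 98°, then tilt.

```bash
python3 -m handwheel '[[-20,-40,10,0,0,-87,255],[-40,-80,20,0,0,-87,255],[-60,-235,20,0,0,-87,255],[-60,-235,20,0,0,-87,255],[-60,-235,20,0,0,-87,255],[-60,-235,20,0,0,-87,255],[-60,-235,20,0,0,-87,255],[-60,-235,20,0,0,-87,255],[-60,-235,20,0,0,-87,255],[-60,-235,20,0,0,-87,255],[-60,-235,20,0,0,-87,255],[-60,-235,20,0,0,-87,255],[-60,-235,20,0,0,-87,255],[-60,-235,20,0,0,-87,255]]' 110; python3 -m handwheel '[[0,0,0,0,0,-87,255],[0,0,0,0,0,-87,255],[0,0,0,0,0,-87,255],[0,0,0,0,0,-87,255],[0,0,0,0,0,-87,255],[0,0,0,0,0,-87,255],[0,0,0,0,0,-87,255],[0,0,0,0,0,-87,255],[0,0,0,0,0,-87,255],[0,0,0,0,0,-87,255],[0,0,0,0,0,-87,255],[0,0,0,0,0,-87,255],[0,0,0,0,0,-87,255],[0,0,0,0,0,-87,255]]' 110; python3 -m handwheel '[[0,0,0,0,0,-88,255],[0,0,0,0,0,-88,255],[0,0,0,0,0,-88,255],[0,0,0,0,0,-88,255],[0,0,0,0,0,-88,255],[0,0,0,0,0,-88,255],[0,0,0,0,0,-88,255],[0,0,0,0,0,-88,255],[0,0,0,0,0,-88,255],[0,0,0,0,0,-88,255],[0,0,0,0,0,-88,255],[0,0,0,0,0,-88,255],[0,0,0,0,0,-88,255],[0,0,0,0,0,-88,255],[0,0,0,0,0,-88,255]]' 110
python3 - <<'E'
from h import *
np.set_printoptions(precision=4,suppress=True)
from scipy.spatial.transform import Rotation as Ro
s=state();q=s["eef_rot"]; X=Ro.from_quat([q[1],q[2],q[3],q[0]]).as_matrix(); print(X,s["tool_pos"],s["q"])
E
```

```text
t: 39.57
tool_pos: [0.4207, -0.0998, 0.3023]
eef_rot: [0.02, -0.022, 0.707, -0.707]
contact_force: [-0.0, -0.5, -2.1]
finger_gap: 0.0121
t: 40.73
tool_pos: [0.4212, -0.1001, 0.3029]
eef_rot: [0.471, -0.47, -0.527, 0.528]
contact_force: [-0.1, -0.1, -1.2]
finger_gap: 0.012
t: 41.98
tool_pos: [0.4214, -0.1002, 0.3031]
eef_rot: [0.705, -0.705, -0.052, 0.053]
contact_force: [-0.3, -0.2, -1.4]
finger_gap: 0.012
[[ 0.989  -0.0004 -0.1478]
 [ 0.1478  0.0001  0.989 ]
 [-0.0004 -1.      0.0001]] [ 0.4214 -0.1002  0.3031] [-0.2335  0.083  -0.2218  1.2664 -0.      1.1889]
```

```bash
python3 -m handwheel '[[0,-20,0,-44.5,-6.6,0,255],[0,-40,0,-44.5,-6.6,0,255],[0,-60,0,-44.5,-6.6,0,255],[0,-80,0,-44.5,-6.6,0,255],[0,-80,0,-44.5,-6.6,0,255],[0,-80,0,-44.5,-6.6,0,255],[0,-80,0,-44.5,-6.6,0,255],[0,-80,0,-44.5,-6.6,0,255],[0,-80,0,-44.5,-6.6,0,255],[0,-80,0,-44.5,-6.6,0,255]]' 110; python3 -m handwheel '[[0,0,0,-44.5,-6.6,0,255],[0,-20,0,-44.5,-6.6,0,255],[0,-40,0,-44.5,-6.6,0,255],[0,-60,0,-44.5,-6.6,0,255],[0,-80,0,-44.5,-6.6,0,255],[0,-80,0,-44.5,-6.6,0,255],[0,-80,0,-44.5,-6.6,0,255],[0,-80,0,-44.5,-6.6,0,255],[0,-80,0,-44.5,-6.6,0,255],[0,-80,0,-44.5,-6.6,0,255],[0,-80,0,-44.5,-6.6,0,255]]' 110
python3 - <<'E'
from h import *
np.set_printoptions(precision=4,suppress=True)
from scipy.spatial.transform import Rotation as Ro
s=state();q=s["eef_rot"]; X=Ro.from_quat([q[1],q[2],q[3],q[0]]).as_matrix(); print(X,s["tool_pos"],s["q"])
save("side","pics/s30.png"); save("wrist","pics/w30.png"); save("top","pics/t30.png")
E
```

```text
t: 42.82
tool_pos: [0.422, -0.1804, 0.3038]
eef_rot: [-0.382, 0.921, 0.068, -0.027]
contact_force: [-0.4, 0.0, -1.4]
finger_gap: 0.0124
t: 43.73
tool_pos: [0.4528, -0.256, 0.2853]
eef_rot: [-0.034, 0.995, 0.09, -0.0]
contact_force: [0.8, -0.7, -1.9]
finger_gap: 0.0119
[[ 0.9836  0.18   -0.0066]
 [ 0.1801 -0.9814  0.0667]
 [ 0.0055 -0.0668 -0.9978]] [ 0.4528 -0.256   0.2853] [ 0.0994  0.3363 -1.0787 -0.73   -1.4651  0.6877]
```

View pics/s30.png

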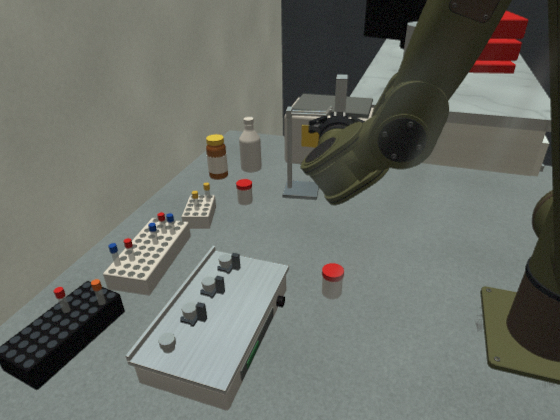

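View pics/w30.png

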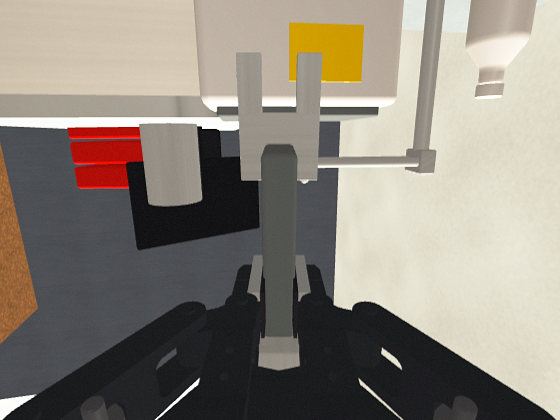

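View pics/t30.png

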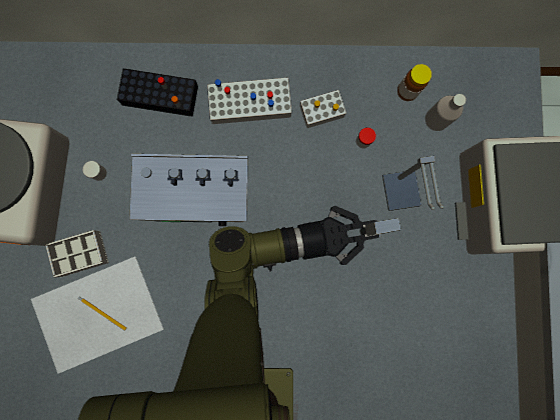

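The fork hangs tine end down from the gripper, which points to −y, short of the hook. I'll move in y towards the approach pose.

```bash
python3 -m handwheel '[[0,-30,0,0,0,0,255],[0,-60,0,0,0,0,255],[0,-100,-20,0,0,0,255],[0,-100,-40,0,0,0,255],[0,-100,-40,0,0,0,255],[0,-100,-40,0,0,0,255],[0,-100,-40,0,0,0,255],[0,-100,-40,0,0,0,255],[0,-100,-40,0,0,0,255],[0,-100,-40,0,0,0,255]]' 110
python3 - <<'E'
from h import *
np.set_printoptions(precision=4,suppress=True)
from scipy.spatial.transform import Rotation as Ro
s=state();q=s["eef_rot"]; X=Ro.from_quat([q[1],q[2],q[3],q[0]]).as_matrix(); print(X,s["tool_pos"],s["q"])
T=np.array([[.990,.139,0],[.139,-.990,0],[0,0,-1]]); print(np.degrees(Ro.from_matrix(T@X.T).as_rotvec()))
E
```

```text
t: 44.72
tool_pos: [0.4525, -0.3545, 0.2459]
eef_rot: [-0.033, 0.995, 0.092, -0.0]
contact_force: [0.9, -0.2, -1.9]
finger_gap: 0.0118
[[ 0.9832  0.1824 -0.0063]
 [ 0.1825 -0.981   0.0664]
 [ 0.0059 -0.0664 -0.9978]] [ 0.4525 -0.3545  0.2459] [-0.147   0.6269 -1.2261 -1.6509 -1.2336  0.1969]
[-3.8135 -0.2767 -2.5314]
```

```bash
python3 -m handwheel '[[0,-20,-20,-3.8,-0.3,-2.5,255],[0,-40,-40,-3.8,-0.3,-2.5,255],[10,-52,-56,-3.8,-0.3,-2.5,255],[10,-52,-56,-3.8,-0.3,-2.5,255],[10,-52,-56,-3.8,-0.3,-2.5,255],[10,-52,-56,-3.8,-0.3,-2.5,255],[10,-52,-56,-3.8,-0.3,-2.5,255],[10,-52,-56,-3.8,-0.3,-2.5,255],[10,-52,-56,-3.8,-0.3,-2.5,255]]' 110
cat > chk.py <<'E'
from h import *
np.set_printoptions(precision=4,suppress=True)
from scipy.spatial.transform import Rotation as Ro
s=state();q=s["eef_rot"]; X=Ro.from_quat([q[1],q[2],q[3],q[0]]).as_matrix(); print(s["tool_pos"],s["q"])
T=np.array([[.990,.139,0],[.139,-.990,0],[0,0,-1]]); print(np.degrees(Ro.from_matrix(T@X.T).as_rotvec()))
P=s["tool_pos"]+X@np.array([0,0.0074,-0.0574]); u=np.array([.990,.139]); d=P[:2]-[.557,-.4015]
print("opening centre",P,"along prong",1000*d@u,"lateral(+left)",1000*(d@[-.139,.990]),"z rel",1000*(P[2]-.24))
E
python3 chk.py
python3 - <<'E'
from h import *
import cv2
save("side","pics/s31.png"); save("top","pics/t31.png")
a=cv2.imread('pics/s31.png')[60:220,230:430]; b=cv2.imread('pics/t31.png')[130:280,320:470]
cv2.imwrite('pics/c31.png',np.hstack([cv2.resize(a,(562,450),interpolation=cv2.INTER_CUBIC)[:, :400],cv2.resize(b,(400,450)[:2] if 0 else (400,400),interpolation=cv2.INTER_CUBIC)]) if 0 else cv2.resize(a,(750,600),interpolation=cv2.INTER_CUBIC))
cv2.imwrite('pics/d31.png',cv2.resize(b,(600,600),interpolation=cv2.INTER_CUBIC))
E
```

```text
t: 45.47
tool_pos: [0.4705, -0.4069, 0.197]
eef_rot: [-0.016, 0.998, 0.065, -0.001]
contact_force: [0.4, 0.4, -1.7]
finger_gap: 0.0123
[ 0.4705 -0.4069  0.197 ] [-0.2458  0.8447 -1.1405 -1.8977 -1.1929  0.0805]
[-1.8238 -0.2928  0.5022]
opening centre [ 0.4717 -0.416   0.2542] along prong -86.43367504797784 lateral(+left) -2.5414488473718215 z rel 14.155289229745627
```

View pics/c31.png

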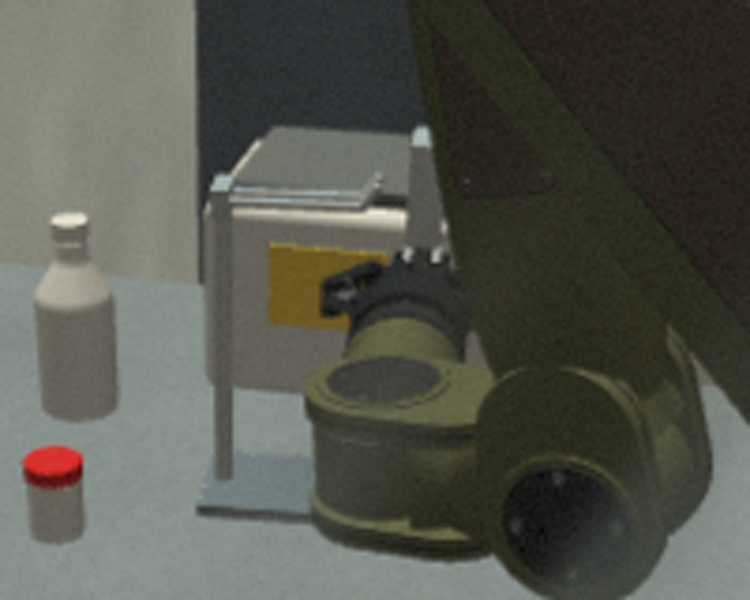

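View pics/d31.png

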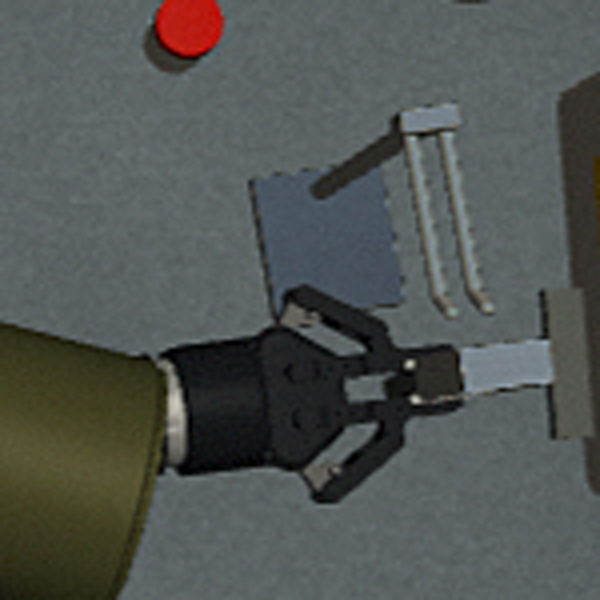

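```bash
python3 -m handwheel '[[0,2,0,0,0,0,255],[10,3.5,0,0,0,0,255],[20,5,0,0,0,0,255],[30,6.2,0,0,0,0,255],[40,7.6,0,0,0,0,255],[40,7.6,0,0,0,0,255],[40,7.6,0,0,0,0,255],[40,7.6,0,0,0,0,255]]' 110; python3 chk.py
python3 - <<'E'
from h import *
import cv2
save("side","pics/s32.png"); save("top","pics/t32.png")
a=cv2.imread('pics/s32.png')[60:220,230:430]; b=cv2.imread('pics/t32.png')[140:240,380:480]
cv2.imwrite('pics/c32.png',cv2.resize(a,(750,600),interpolation=cv2.INTER_CUBIC))
cv2.imwrite('pics/d32.png',cv2.resize(b,(600,600),interpolation=cv2.INTER_CUBIC))
E
```

```text
t: 46.23
tool_pos: [0.5098, -0.3998, 0.1959]
eef_rot: [-0.016, 0.998, 0.065, -0.002]
contact_force: [0.3, 0.7, -1.5]
finger_gap: 0.0122
[ 0.5098 -0.3998  0.1959] [-0.2115  0.822  -1.0433 -1.7675 -1.2286  0.0898]
[-1.8421 -0.3857  0.5872]
opening centre [ 0.5111 -0.409   0.253 ] along prong -46.498205437154745 lateral(+left) -1.0558343875953546 z rel 13.044323738103103
```

View pics/c32.png

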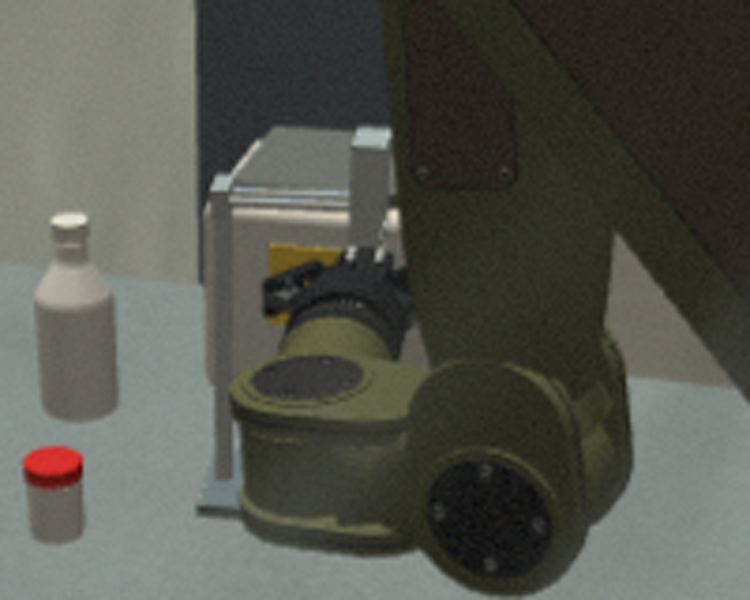

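View pics/d32.png

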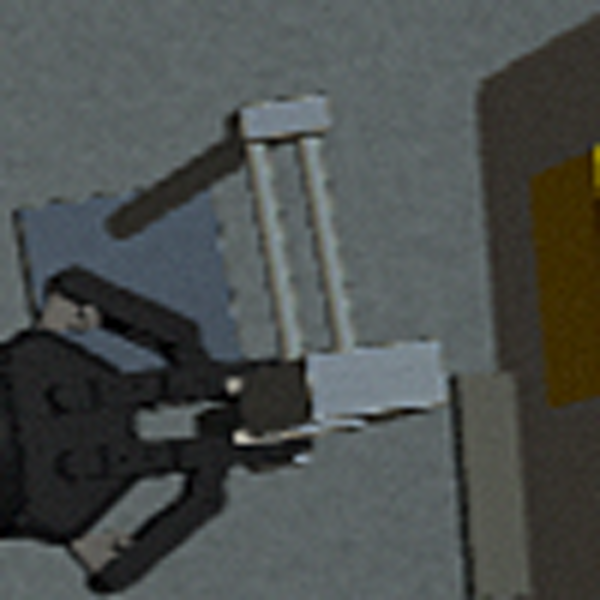

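Run:
```python
from h import *
np.set_printoptions(precision=1,suppress=True)
from scipy.spatial.transform import Rotation as Ro
s=state();q=s["eef_rot"]; X=Ro.from_quat([q[1],q[2],q[3],q[0]]).as_matrix()
Z=lambda P:(proj("top",P)-[380,140])*6
# fork frame: x=tool z, z=-tool y ; TCP at fork x=-17.6,z=32.4
def F(x,y,z): return s["tool_pos"]+X@np.array([y*1.0,-(z-.0324),(x+.0176)])
for y in (-.012,.012):
  for z in (0,.05): print("rear corner",y,z,Z(F(-.109,y,z)))
for sx in (-.045,0,.04):
  for sy in (-.01,.01):
    P=np.array([.557,-.4015,.24])+sx*np.array([.99,.139,0])+sy*np.array([-.139,.99,0]); print("prong",sx,sy,Z(P))
print(1000*F(-.075,0,.025))
```

```text
rear corner -0.012 0 [445.1 402.4]
rear corner -0.012 0.05 [309.5 418.7]
rear corner 0.012 0 [434.6 336.6]
rear corner 0.012 0.05 [299.2 352.7]
prong -0.045 -0.01 [348.5 385.3]
prong -0.045 0.01 [296.  392.2]
prong 0 -0.01 [328.9 267.5]
prong 0 0.01 [276.6 274.4]
prong 0.04 -0.01 [311.6 163.6]
prong 0.04 0.01 [259.5 170.4]
[ 511.  -409.1  252.9]
```

The model projection agrees with the top picture: D bar corners within a pixel or two, prongs too, and the lateral error is about 1 mm. I'll carry on inserting.

```bash
python3 -m handwheel '[[10,2.4,0,-1.8,-0.3,0.5,255],[20,3.8,0,-1.8,-0.3,0.5,255],[30,5.2,0,-1.8,-0.3,0.5,255],[36,6,0,-1.8,-0.3,0.5,255],[36,6,0,-1.8,-0.3,0.5,255],[36,6,0,-1.8,-0.3,0.5,255]]' 110; python3 chk.py;  python3 -m handwheel '[[0,0,-10,0,0,0,255],[0,0,-20,0,0,0,255],[0,0,-25,0,0,0,255],[0,0,-30,0,0,0,255],[0,0,-30,0,0,0,255],[0,0,-30,0,0,0,255]]' 110; python3 chk.py
```

```text
t: 46.83
tool_pos: [0.546, -0.3939, 0.1962]
eef_rot: [-0.0, 0.998, 0.069, -0.0]
contact_force: [0.3, 0.0, -1.5]
finger_gap: 0.012
[ 0.546  -0.3939  0.1962] [-0.1868  0.8674 -0.9614 -1.8266 -1.2461  0.0015]
[-0.0345 -0.0355  0.0901]
opening centre [ 0.5471 -0.4013  0.2535] along prong -9.7922040782496 lateral(+left) 1.594182215007661 z rel 13.548720274891124
t: 47.33
tool_pos: [0.5461, -0.394, 0.1658]
eef_rot: [-0.0, 0.998, 0.069, -0.001]
contact_force: [0.5, 0.2, -1.6]
finger_gap: 0.0121
[ 0.5461 -0.394   0.1658] [-0.187   0.9432 -0.9541 -1.8943 -1.2457  0.0015]
[-0.0434 -0.084   0.078 ]
opening centre [ 0.5472 -0.4014  0.2232] along prong -9.666130683464086 lateral(+left) 1.5044406295308792 z rel -16.803782447037342
```

```bash
python3 -m handwheel '[[3,-1,-3,0,0,0,255],[5,-1,-5,0,0,0,255],[5,-1,-7,0,0,0,255],[5,-1,-7,0,0,0,255],[5,-1,-7,0,0,0,255]]' 110; python3 chk.py
python3 - <<'E'
from h import *
import cv2
save("side","pics/s33.png"); save("top","pics/t33.png")
b=cv2.imread('pics/t33.png')[140:240,380:480]
cv2.imwrite('pics/d33.png',cv2.resize(b,(600,600),interpolation=cv2.INTER_CUBIC))
a=cv2.imread('pics/s33.png')[60:220,230:430]
cv2.imwrite('pics/c33.png',cv2.resize(a,(750,600),interpolation=cv2.INTER_CUBIC))
E
```

```text
t: 47.75
tool_pos: [0.552, -0.3949, 0.1598]
eef_rot: [-0.0, 0.998, 0.07, 0.001]
contact_force: [1.3, -1.3, 2.2]
finger_gap: 0.0121
[ 0.552  -0.3949  0.1598] [-0.1868  0.9574 -0.9372 -1.8947 -1.2449  0.0013]
[-0.0086  0.0854  0.0213]
opening centre [ 0.553  -0.4023  0.2172] along prong -4.076451433549363 lateral(+left) -0.19695149895811587 z rel -22.836127801419693
```

View pics/c33.png

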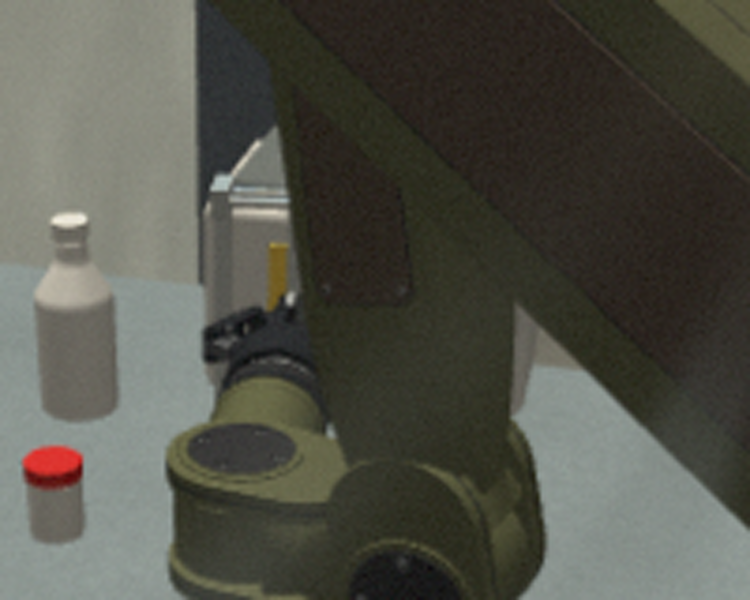

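View pics/d33.png

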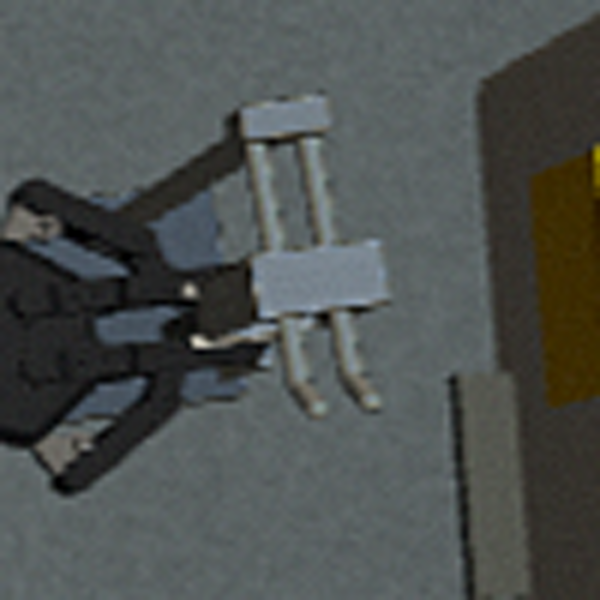

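The D bar lies across both prongs (top zoom (320,280)) and the contact force shows weight on them. Releasing and backing off.

```bash
python3 -m handwheel '[[0,0,0,0,0,0,230],[0,0,0,0,0,0,210],[0,0,0,0,0,0,180],[0,0,0,0,0,0,130],[0,0,0,0,0,0,130],[0,0,0,0,0,0,130],[-0.7,5,0,0,0,0,130],[-2,15,0,0,0,0,130],[-4,30,0,0,0,0,130],[-7,50,0,0,0,0,130],[-11,80,0,0,0,0,130],[-11,80,0,0,0,0,130],[-11,80,0,0,0,0,130],[-11,80,0,0,0,0,130]]' 40; python3 chk.py
python3 - <<'E'
from h import *
import cv2
save("wrist","pics/w34.png"); save("top","pics/t34.png")
b=cv2.imread('pics/t34.png')[140:240,380:480]
cv2.imwrite('pics/d34.png',cv2.resize(b,(600,600),interpolation=cv2.INTER_CUBIC))
E
```

```text
t: 49.02
tool_pos: [0.5415, -0.3141, 0.1596]
eef_rot: [-0.003, 0.998, 0.069, -0.001]
contact_force: [-0.4, -0.7, 0.4]
finger_gap: 0.0418
[ 0.5415 -0.3141  0.1596] [-0.0312  0.9499 -0.9881 -1.8985 -1.4007  0.0381]
[-0.3725 -0.1085  0.0406]
opening centre [ 0.5426 -0.3218  0.2169] along prong -3.1340916597453443 lateral(+left) 80.92076496568686 z rel -23.08635699028691
```

View pics/w34.png

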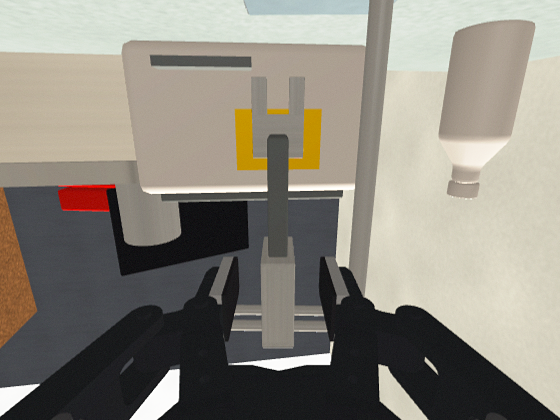

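View pics/d34.png

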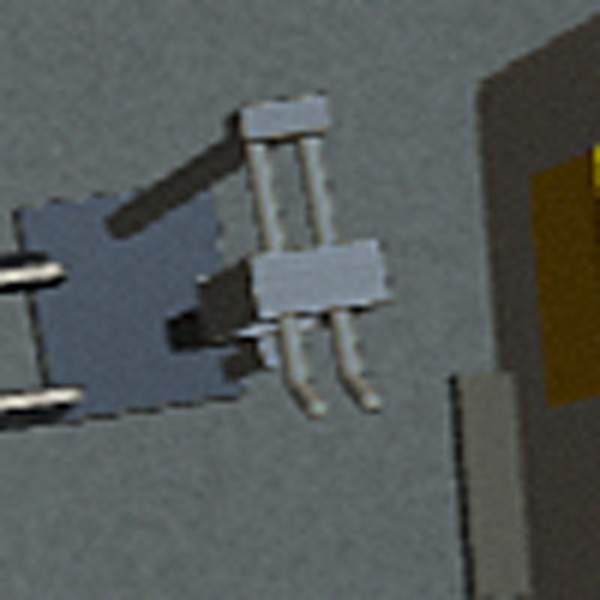

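The fork hangs tine end down over both prongs and the fingers are clear. I'll back off a little more, then wait for it to stop rocking.

```bash
for i in 1; do python3 -m handwheel '[[-10,10,5,0,0,0,130],[-25,20,10,0,0,0,130],[-50,30,20,0,0,0,130],[-50,30,20,0,0,0,130],[-50,30,20,0,0,0,130],[-50,30,20,0,0,0,130],[-50,30,20,0,0,0,130],[-50,30,20,0,0,0,130],[-50,30,20,0,0,0,130],[-50,30,20,0,0,0,130],[-50,30,20,0,0,0,130],[-50,30,20,0,0,0,130],[-50,30,20,0,0,0,130],[-50,30,20,0,0,0,130],[-50,30,20,0,0,0,130],[-50,30,20,0,0,0,130],[-50,30,20,0,0,0,130],[-50,30,20,0,0,0,130],[-50,30,20,0,0,0,130],[-50,30,20,0,0,0,130]]' 40; done
python3 - <<'E'
from h import *
save("wrist","pics/w35.png"); save("side","pics/s35.png")
E
W='wait'; python3 -m handwheel '[[0,0,0,0,0,0,130],[0,0,0,0,0,0,130],[0,0,0,0,0,0,130],[0,0,0,0,0,0,130],[0,0,0,0,0,0,130],[0,0,0,0,0,0,130],[0,0,0,0,0,0,130],[0,0,0,0,0,0,130],[0,0,0,0,0,0,130],[0,0,0,0,0,0,130],[0,0,0,0,0,0,130],[0,0,0,0,0,0,130],[0,0,0,0,0,0,130],[0,0,0,0,0,0,130],[0,0,0,0,0,0,130],[0,0,0,0,0,0,130],[0,0,0,0,0,0,130],[0,0,0,0,0,0,130],[0,0,0,0,0,0,130],[0,0,0,0,0,0,130]]'
python3 - <<'E'
from h import *
import cv2
a=cams.get_image("wrist").astype(int); b=cv2.imread("pics/w35.png")[:,:,::-1].astype(int)
d=np.abs(a-b).max(2); print((d>40).sum()); ys,xs=np.where(d>40); print(xs.min() if len(xs) else 0, xs.max() if len(xs) else 0, ys.min() if len(ys) else 0, ys.max() if len(ys) else 0)
E
```

```text
t: 50.78
tool_pos: [0.4917, -0.2842, 0.18]
eef_rot: [-0.006, 0.998, 0.068, -0.001]
contact_force: [-0.5, 0.5, -0.6]
finger_gap: 0.0419
t: 52.55
tool_pos: [0.4917, -0.2842, 0.18]
eef_rot: [-0.006, 0.998, 0.068, -0.001]
contact_force: [-0.0, -0.5, 0.4]
finger_gap: 0.0421
12
103 358 63 355
```

View pics/w35.png

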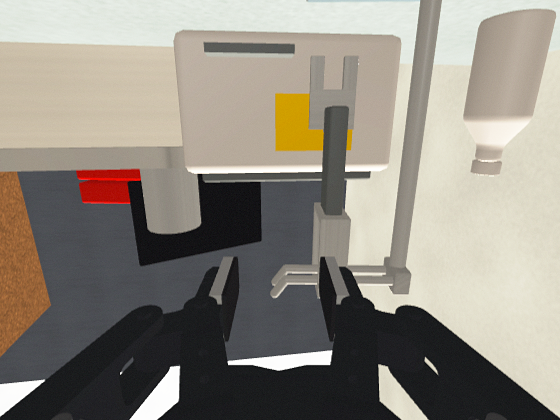

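View pics/s35.png

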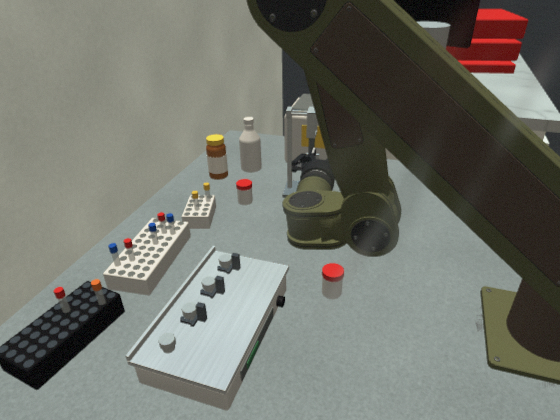

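```bash
for i in 1 2 3 4 5; do python3 -m handwheel '[[0,0,0,0,0,0,130],[0,0,0,0,0,0,130],[0,0,0,0,0,0,130],[0,0,0,0,0,0,130],[0,0,0,0,0,0,130],[0,0,0,0,0,0,130],[0,0,0,0,0,0,130],[0,0,0,0,0,0,130],[0,0,0,0,0,0,130],[0,0,0,0,0,0,130],[0,0,0,0,0,0,130],[0,0,0,0,0,0,130],[0,0,0,0,0,0,130],[0,0,0,0,0,0,130],[0,0,0,0,0,0,130],[0,0,0,0,0,0,130],[0,0,0,0,0,0,130],[0,0,0,0,0,0,130],[0,0,0,0,0,0,130],[0,0,0,0,0,0,130]]' | head -1; done
python3 - <<'E'
from h import *
import cv2
f=[]
for i in range(6): f.append(cv2.cvtColor(cams.get_image("wrist"),cv2.COLOR_RGB2GRAY).astype(np.float32)[40:220,300:370])
for g in f[1:]: print(cv2.phaseCorrelate(f[0],g)[0], (np.abs(g-f[0])>20).sum())
save("top","pics/t36.png"); save("side","pics/s36.png")
a=cv2.imread('pics/t36.png'); cv2.imwrite('pics/t36z.png',cv2.resize(a[120:270,110:450],None,fx=2.3,fy=2.3,interpolation=cv2.INTER_CUBIC))
E
```

```text
t: 54.27
t: 55.93
t: 57.6
t: 59.27
t: 60.93
(-0.004055887792240753, 0.011811493471114431) 0
(0.01740386445955977, 0.020348022573955404) 0
(0.03940908085309047, 0.005008130362298857) 0
(0.006810027926412943, 0.020644079463679077) 0
(0.015518180558707684, 0.020970315799587524) 0
```

View pics/t36z.png

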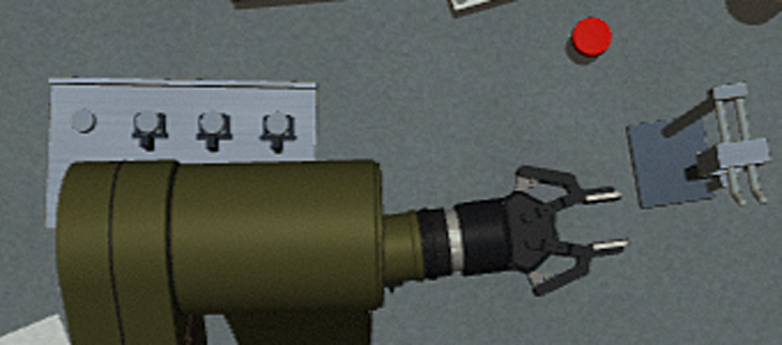

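Run:
```python
from h import *
print([ (round(d["score"],2),np.round(d["rect"]).tolist()) for d in cams.spot_in("clip0","side")],[ (round(d["score"],2),np.round(d["rect"]).tolist()) for d in cams.spot_in("jar_a","side")])
print(r.close_job())
```

```text
[(0.75, [229.0, 261.0, 21.0, 20.0]), (0.5, [212.0, 286.0, 25.0, 21.0])] [(0.68, [244.0, 192.0, 19.0, 27.0]), (0.68, [332.0, 279.0, 19.0, 35.0])]
the job is handed in; nothing more can be done
None
```

The job is handed in: all three clips I found are on pins 0, 1 and 2, and the fork tool hangs by its D handle over both prongs. The interface gives no verdict, so this rests on my own checks. No fourth clip showed in any picture.

- **Clips:** I laid each clip flat in front of its pin, mouth towards it, and pushed it home with the fork. In each case the fork stopped at the home position and the force then rose to about 10–11 N without further movement. The pictures show all three clips seated around the necks.
- **Fork tool:** It hangs fork end down. About 12 s after release, six wrist pictures in a row showed less than 0.05 pixel of movement, and the gripper was clear of it.
- **Jars:** In the side view the network found both jars within a few pixels of their starting positions.
- **Checks that disagreed:** The last network check found only two of the three clips, although the top picture shows all three. The clip on pin2 measured about 1.7 mm further forward than predicted, which I put down to a slight turn of the shaker.
- **Limits:** The run took about 61 s of the 208 s. The wrist force readings never exceeded about 11 N.

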